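# Swing the clamp bar across the shaker platform

### The arm

A 7-joint arm with a two-finger parallel gripper is mounted at the origin on the work surface. World frame = base frame: x ahead of the robot, y to its left, z up, the work surface at z = 0. Lengths are in mm, angles in degrees, forces in N, time in s.
With the tool pointing down it reaches from about 425 to 925 mm from the base axis. Payload 6.8 kg.
Tool frame: the origin (TCP) lies at the very end of the fingers, on their centre line; the grasp point (between the pads) lies 19 mm behind it (tcp_to_grasp is the distance from the TCP to the grasp point, in mm); z points along the fingers, y is the direction in which the jaws open and shut (so a half turn about z gives the same grasp; the last joint's range is limited). The gripper opens to 85 mm and grips with 20 to 120 N. Pads are 22 mm wide; open, the fingers measure 114 mm over their backs; the gripper's body (76 mm by 85 mm) begins 54 mm behind the grasp point. The pads swing forward as they close: fully open they stand 13 mm farther back than shut.
Start: joints at [-6.194, 27.33, 1.283, 89.118, -0.659, 63.558, -4.761], TCP at [675.016, 0.007, 231.308] pointing down, gripper open.
Joint ranges: [-169.35, 169.35], [-19.33, 120.38], [-80.79, 83.38], [13.8, 139.57], [-78.32, 258.32], [9.67, 109.79], [-169.56, 169.56]. Speed limits (degrees/s): [136.94, 136.94, 180, 180, 180, 180, 180].

### API

Orientations are given as a 3x3 rotation matrix whose columns are the frame's x, y, z axes.
In Python, from rig import get_state, snapshot, finish_job, tcp_to_grasp gives the robot as it stands. The module is installed in compiled form; this text tells all that it offers.
- The arm moves only by the tool carry_out, never from a script. Its argument "series" is a list of rows, each an object of numbers: "x", "y", "z": the shift along the tool's x, y, z in m; "wx", "wy", "wz": the turn, a rotation vector about the tool's x, y, z in degrees; "grip": the opening, from 0 (shut) to 1 (fully open). In form: [{"x": .., "y": .., "z": .., "wx": .., "wy": .., "wz": .., "grip": ..}, ...]. A call has exactly 8 rows; each row shifts and turns the commanded pose from where the row before left it, along the tool's axes as they then stand; what a row does not reach is not made up. A row lasts 1/12 s, in which the tool goes at most 41.7 mm and 7.16 degrees, less where a joint would pass 70% of its speed; a pose out of reach is approached as far as the arm can. A call is refused whole if a number of a shift passes 0.0417 or a number of a turn 7.16, either way. A call with a gripper value outside its range is refused whole. The fingers move at their own pace and stop on an object; "squeeze" is the grip in N (left out, the last holds). Time passes only in rows, so rows that do not move let the fingers close, or fill a call up. It gives the time, the measured TCP pose, the force and the opening at its end, in the units of the state.
- get_state(): the state, without advancing time (a new reading comes with each control period).
- snapshot(name): name is "scene" or "side" or "wrist"; returns a dict with "image" (400x640x3 uint8, red, green, blue), "z_map" (400x640 float32, mm along the optical axis (not along the pixel's ray), 0 where there is no reading), "vertical_fov" (degrees; the focal length in pixels is half the picture's height over the tangent of half this angle, whatever the lens; pixels are square), "cx", "cy" (the principal point, pixels), "rvec" (rotation vector, rad) and "tvec" (3), from world to camera coordinates, as OpenCV has them. Camera axes: x right, y down, z forward; pixel columns grow to the right and rows downward; lengths in mm; the calibration is good to about 2 mm. The wrist camera is an equidistant fisheye: a pixel r from the principal point sees the ray r / f radians off the axis. A picture is of the moment at which its call begins.
- finish_job(): hands the job in, once; it reports no verdict.
The state is a dict: "t": time; "joint_pos": joint angles; "joint_vel": joint speeds; "effort": joint torques, N m; "ee_pos": TCP position; "tool_rot": TCP orientation; "contact_force": force on the tool from outside, world axes, zero at the start; "torque": the same for the moment, N m; "width": finger opening in mm.
Only numpy, scipy, OpenCV 4.12 (cv2) and the standard library are available. Lean on these libraries where they do the work, as an engineer would, in place of code of your own. Each camera call takes 0.05 s, during which the arm holds its last target.

### The job

Take the blue clamp bar out of its rack, lay it down flat and let go, then take it again across its width. With the bar swung out to the shaker's front, slide its fork fully home round the tall bolt, under the head, then swing it about that bolt until its slot drops over the short brass bolt and it lies flat on the platform. Let go, and leave the bottles and other things where they are.

Things in the scene. Friction and masses are not known exactly. Their poses are not given: they have to be found in the camera images.
- bar: Blue flat metal clamp bar, 200 x 40 x 8 mm, about 0.18 kg; starts standing on its long edge in the rack. Origin at its geometric centre; x along its length towards the forked end, y through its 8 mm thickness (either face may end on top), z across its 40 mm width (up at the start). Let go leaning over, it falls flat. Solid between x = -44 and 70 mm.
- bar_seat (a point): Point on the bar at x = 76 mm, mid-thickness: where the tall bolt's axis lies when the bolt touches the bottom of the fork. The fork is an open gap 16 mm wide and 30 mm deep, from x = 70 mm to the bar's end at x = 100 mm, between two prongs 12 mm wide.
- bar_slot (a point): Point on the bar inside its closed slot at x = -62 mm, mid-thickness, 138 mm from bar_seat. The slot is 16 mm wide (across the bar's z) and 40 mm long, from x = -84 to -44 mm.
- rack: Fixed black base 160 x 80 x 10 mm; origin under its centre. White cheeks at x = +-65 mm (18 mm long, 31 mm over a pair, tops at 30 mm) hold the bar on edge along x in 11 mm gaps, its edges 10 and 50 mm above the bench, fork to +x; between the cheeks it is free over 110 mm. The bench between rack and shaker, a strip 90 mm wide or more, x 0.40 to 0.60 m, is clear.
- shaker: Fixed shaker; origin on the bench, -x is its front. Flat platform: x -130 to 150, y +-145 mm, top 85 mm above the bench. On the line x = -10 mm stand the tall bolt (pivot), the short bolt (near cross) and, at y = -97 to -109 mm, an end stop 40 mm tall, 70 mm long in x: it blocks pushing the fork on along this line. Fixed bottle tray 22 mm high behind x = 67 mm.
- pivot (a point): Foot of the tall bolt on the platform surface (axes as the shaker), at shaker x -10, y 100 mm. Shank 12 mm diameter; head 21 mm diameter, 9 mm high, underside 28 mm above the platform. The bar passes loosely under the head, so while hooked it can be lifted level over the short bolt.
- cross (a point): Centre of the short bolt's black slot on the platform, 138 mm from pivot along shaker -y. The short brass bolt is NOT reported: fixed, 12 mm diameter, 11 mm high, bevelled top; it stands up to 11 mm either way along shaker x from here (up to 3 mm in y). Find it by camera or touch: the bar's edge strikes it 26 mm before the bar's centre line lies over it.
- bottle_a: Amber jar, 52 mm diameter, 65 mm high, loose in the shaker's tray. Bystander; origin at its underside.
- bottle_b: White jar, 52 mm diameter, 65 mm high, loose in the shaker's tray. Bystander; origin at its underside.
- beaker: Clear beaker 70 mm diameter, 90 mm high, loose on the bench. Bystander; origin at its underside.
- wash_bottle: White bottle 64 mm diameter, 150 mm high, red cap, loose on the bench. Bystander; origin at its underside.
- tip_box: Green box 120 x 85 x 50 mm, loose on the bench. Bystander; origin at its underside.
- flask: Clear bottle 72 mm diameter, 120 mm high, blue cap, loose on the bench. Bystander; origin at its underside.
Mind the look-alikes: they are no part of the job. Of the things that look like the bar, the larger one is meant.

How it is judged (in metres and radians):
On the way, in this order (a step that is already met when the one before it is completed fails the run):
1. the bar is out of the rack, lying flat, at rest and let go (horizontal distance between bar and rack above 0.05 m and angle between bar's own z axis and vertical between 1.4 and 1.74 rad and angle between bar's own x axis and vertical between 1.4 and 1.74 rad and linear speed of bar below 0.02 m/s and contact force between the fingers and bar below 0.1 N), for 0.2 s.
2. the fork is home round the tall bolt, under its head, with the bar swung out to the front (its slot point at least 40 mm in front of the line of the bolts) (horizontal distance between bar_seat and pivot below 0.01 m and z of bar_seat in the frame of pivot below 0.028 m and x of bar_slot in the frame of cross below -0.04 m), for 0.1 s.
At the end, for the whole second after the job is handed in: The bar is let go and at rest, flat on the platform (mid-thickness under 8 mm above it at both ends), fork round the tall bolt (bar_seat within 15 mm of its axis), slot over the short bolt (bar_slot within 14.5 mm of cross along the shaker's x) (horizontal distance between bar_seat and pivot below 0.015 m and z of bar_seat in the frame of pivot below 0.008 m and z of bar_slot in the frame of cross between 0 and 0.008 m and x of bar_slot in the frame of cross between -0.0145 and 0.0145 m and linear speed of bar below 0.02 m/s and contact force between the fingers and bar below 0.1 N); the robot touches nothing.
It fails at once if a jar in the tray is shifted by more than 30 mm or tipped (distance of any of bottle_a, bottle_b from where it was at the start of the episode above 0.03 m or angle between any of bottle_a, bottle_b's own z axis and vertical above 0.5 rad).
It fails at once if another loose thing on the bench is shifted by more than 30 mm (distance of any of beaker, wash_bottle, tip_box, flask from where it was at the start of the episode above 0.03 m).
It also fails if it takes over 54 s, if anything falls off the work surface, if the arm or the gripper's body presses on something with over 40 N, if the wrist force passes 120 N, or if a joint passes its speed limit or range.

## Working session

There is one attempt and no reset: what is moved stays moved. The work goes in short steps, Python scripts to look and compute and a tool call to move; the robot and the scene stay as the last step left them, time stands still between calls to the robot, and variables do not carry over. Pictures are saved under pics/ and viewed, and the job is handed in when it is done.

Besides the shell and the picture viewer there is one more tool, called after "Call:" as name(argument=value, ...) on one line, values as JSON. carry_out: Moves the arm, as the interface text tells. Its arguments: {"type":"object","properties":{"series":{"type":"array","items":{"type":"object","properties":{"x":{"type":"number"},"y":{"type":"number"},"z":{"type":"number"},"wx":{"type":"number"},"wy":{"type":"number"},"wz":{"type":"number"},"grip":{"type":"number"}}}},"squeeze":{"type":"number"}},"required":["series"]}

```bash
mkdir -p pics
cat > h.py <<'E'
import numpy as np, cv2
from rig import get_state, snapshot, finish_job, tcp_to_grasp
def snap(n,fn):
    s=snapshot(n); cv2.imwrite('pics/'+fn+'.png',s['image'][:,:,::-1]); np.savez('pics/'+fn+'.npz',**s); return s
def load(fn):
    d=np.load('pics/'+fn+'.npz'); return {k:d[k] for k in d.files}
def f(s): return 200/np.tan(np.radians(float(s['vertical_fov']))/2)
def RT(s): return cv2.Rodrigues(np.array(s['rvec'],float))[0],np.array(s['tvec'],float).ravel()
def ray(s,u,v,fish=False):
    a=np.array([u-float(s['cx']),v-float(s['cy'])])/f(s)
    if fish:
        r=np.linalg.norm(a); d=np.array([*(a/r*np.sin(r)),np.cos(r)]) if r>1e-9 else np.array([0,0,1.])
    else: d=np.array([*a,1.])
    R,t=RT(s); return -R.T@t, R.T@d, d
def atz(s,u,v,z,fish=False):
    c,d,_=ray(s,u,v,fish); return c+d*(z-c[2])/d[2]
def dep(s,u,v,fish=False):
    z=float(s['z_map'][int(v),int(u)]); c,d,dc=ray(s,u,v,fish); return c+d*z/dc[2]
def proj(s,p):
    R,t=RT(s); q=R@np.array(p,float)+t; return q[:2]/q[2]*f(s)+[float(s['cx']),float(s['cy'])]
def crop(fn,u0,v0,u1,v1,k,out):
    im=cv2.imread('pics/'+fn+'.png')[v0:v1,u0:u1]; cv2.imwrite('pics/'+out+'.png',cv2.resize(im,None,fx=k,fy=k,interpolation=cv2.INTER_CUBIC))
E
python3 - <<'E'
from h import *
for n in ['scene','side','wrist']:
    s=snap(n,n+'0'); R,t=RT(s); print(n,s['vertical_fov'],s['cx'],s['cy'],-R.T@t,R[2])
print(get_state(),tcp_to_grasp)
E
```

```text
scene 48.95347859392958 318.43395160890645 192.37746988142567 [1133.96141114 -367.32339108 1076.37072238] [-0.48932083  0.3452441  -0.80085681]
side 51.79079301038177 317.25093681357805 196.33435688174893 [ 486.47744509 -951.25605477  910.81510627] [ 0.01655374  0.77497375 -0.6317766 ]
wrist 65.70646984690485 321.9180079447544 197.57016701472563 [675.39802202  75.55764031 373.22823266] [-0.00123282 -0.29688602 -0.95491213]
{'t': 0.15, 'joint_pos': array([-6.19286361, 27.36539624,  1.27847809, 89.16445972, -0.65915161,
       63.55898074, -4.76106925]), 'joint_vel': array([-0.00718173, -0.16209715,  0.09116862, -0.21354156, -0.00884853,
       -0.00407984,  0.15615288]), 'effort': array([ 1.55385478e-03, -5.96924365e+01,  1.60940632e+00, -2.81490952e+01,
        1.26662746e-02,  6.56643446e-03,  5.58682734e-05]), 'ee_pos': array([6.74539639e+02, 6.01894127e-03, 2.30548993e+02]), 'tool_rot': array([[-3.48627976e-05,  9.99998990e-01, -1.42081514e-03],
       [ 9.99999996e-01,  3.47480751e-05, -8.07687245e-05],
       [-8.07192723e-05, -1.42081795e-03, -9.99998987e-01]]), 'contact_force': array([ 0.43117998,  0.25290936, -1.00219769]), 'torque': array([ 0.0210621 ,  0.05595718, -0.00342355]), 'width': 85.63322523952635} 18.700000000000003
```

View pics/scene0.png

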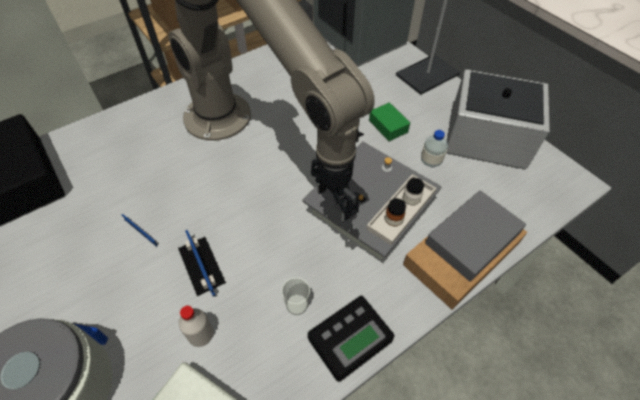

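View pics/side0.png

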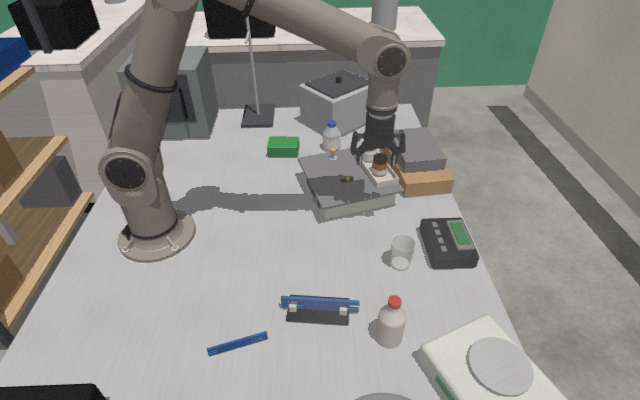

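View pics/wrist0.png

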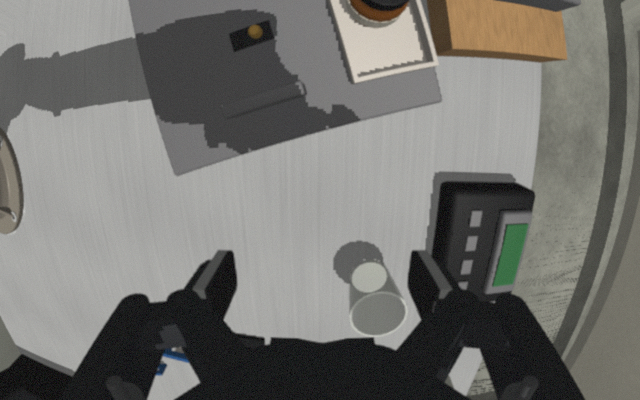

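Run:
```python
from h import *
crop('scene0',110,205,240,310,6,'c1'); crop('side0',195,280,375,365,4,'c2'); crop('scene0',290,130,450,265,5,'c3'); crop('side0',290,120,410,220,6,'c4')
```

```text
(no output)
```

View pics/c1.png

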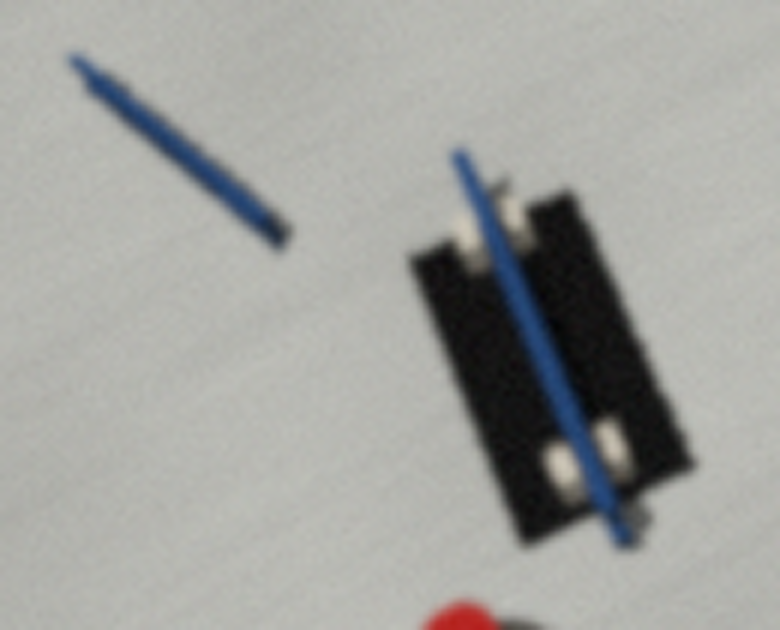

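View pics/c2.png

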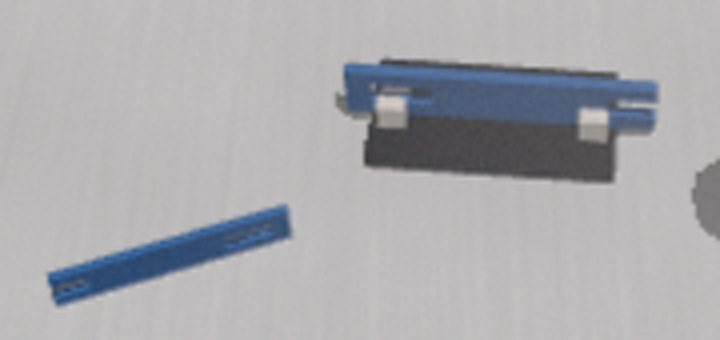

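View pics/c3.png

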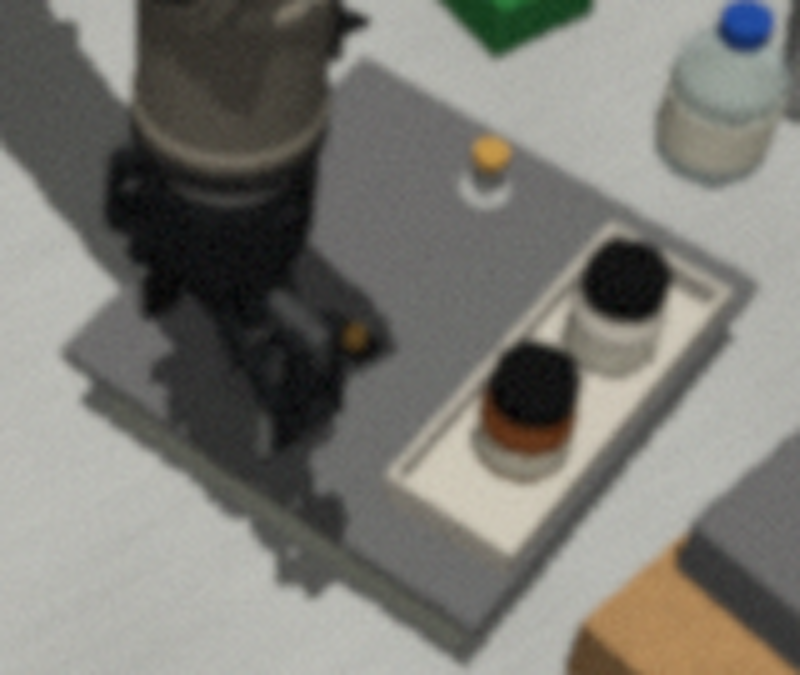

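View pics/c4.png

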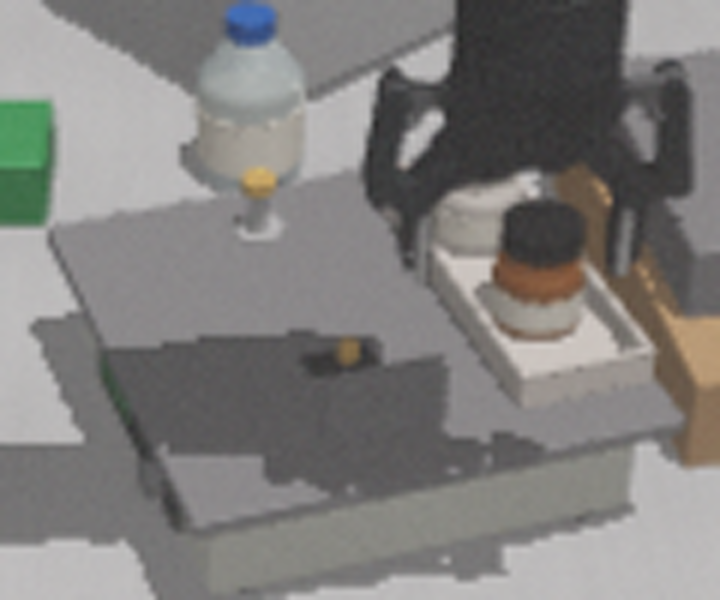

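Run:
```python
from h import *
np.set_printoptions(precision=1,suppress=True)
S=load('scene0');D=load('side0');W=load('wrist0')
for n,s,u,v,z in [('barL',S,186.7,231,50),('barR',S,214.2,295,50),('barL',D,281.3,296.3,50),('barR',D,359.2,301,50),
 ('rk1',S,178.5,248,10),('rk2',S,205,237,10),('rk3',S,225.5,282,10),('rk4',S,198,296,10),
 ('rkd1',D,286,321.5,10),('rkd2',D,348,325.5,10),
 ('shL',S,303,201,85),('shF',S,383,261,85),('shR',S,441,187,85),('shT',S,363,142,85),
 ('shTd',D,298.3,159.7,85),('shLd',D,323.3,208.3,85),
 ('piv',S,388,160.5,122),('piv',D,333.3,150,122),('short',S,361,197,96),('short',D,348,178,96)]:
    print(n,atz(s,u,v,z),dep(s,u,v))
print('shortW',atz(W,256,32,96,True),dep(W,256,32,True), 'shLW',atz(W,177,174,85,True),atz(W,441,101,85,True))
for n,s,u,v in [('beaker',S,297,285),('wash',S,187,312),('flask',S,440,134),('tip',S,388,115)]: print(n,dep(s,u,v))
```

```text
barL [ 406.7 -295.6   50. ] [ 406.5 -295.5   49.7]
barR [ 617.5 -319.8   50. ] [ 599.9 -318.2   14.9]
barL [ 403.7 -294.2   50. ] [ 403.8 -294.8   50.8]
barR [ 600.4 -317.6   50. ] [ 600.5 -316.7   48.8]
rk1 [ 416. -335.   10.] [ 416.4 -335.    10.5]
rk2 [ 426.3 -259.2   10. ] [ 423.4 -258.7    5.6]
rk3 [ 581.9 -277.    10. ] [ 578.9 -276.5    4.2]
rk4 [ 575.8 -353.4   10. ] [ 569.6 -353.2   -1.8]
rkd1 [ 414.3 -342.    10. ] [ 413.7 -336.9    2.5]
rkd2 [ 569.5 -360.3   10. ] [ 570.4 -353.9    0.2]
shL [527.9   7.8  85. ] [525.1   9.6  80.3]
shF [798.8  68.4  85. ] [769.5 106.5  -1.7]
shR [713.7 355.8  85. ] [711.9 358.8  80.8]
shT [449.1 284.   85. ] [449.3 283.8  85.3]
shTd [447.6 271.9  85. ] [447.5 276.9  81.6]
shLd [524.7   2.8  85. ] [525.   10.9  78. ]
piv [572.7 272.9 122. ] [571.1 274.6 119.4]
piv [572.2 270.8 122. ] [572.3 272.7 120.8]
short [615.9 142.2  96. ] [614.5 143.6  93.3]
short [612.6 138.7  96. ] [612.9 141.5  93.9]
shortW [616.3 143.7  96. ] [616.5 143.4  97. ] shLW [525.9  11.2  85. ] [789.4  83.2  85. ]
beaker [ 714.8 -137.6   52.4]
wash [ 669.1 -391.3  150.1]
flask [582.2 470.5 121.2]
tip [375.4 454.4  48.5]
```

```bash
cat >> h.py <<'E'
from scipy.linalg import logm,expm
from scipy.spatial.transform import Rotation as Ro
def Tst(st=None):
    st=st or get_state(); T=np.eye(4); T[:3,:3]=st['tool_rot']; T[:3,3]=st['ee_pos']; return T
def down(yaw,p,tilt=0):
    # tool x at yaw (deg), z down, then tilt about tool x
    a=np.radians(yaw); x=np.array([np.cos(a),np.sin(a),0]); z=np.array([0,0,-1.]); T=np.eye(4)
    T[:3,:3]=np.c_[x,np.cross(z,x),z]@Ro.from_euler('x',tilt,degrees=True).as_matrix(); T[:3,3]=p; return T
def plan(Tt,n,T0=None):
    T0=Tst() if T0 is None else T0
    A=np.linalg.inv(T0)@Tt; w=Ro.from_matrix(A[:3,:3]).as_rotvec(degrees=True)
    r=expm(np.real(logm(A))/n); p=r[:3,3]; wr=Ro.from_matrix(r[:3,:3]).as_rotvec(degrees=True)
    print('total tool shift mm',A[:3,3].round(1),'turn',w.round(2),'| per row x%d'%n,(p/1000).round(5),wr.round(3))
    T=T0.copy()
    print('mid', (T0@expm(np.real(logm(A))/2))[:3,3].round(0))
def st():
    s=get_state(); T=Tst(s); x=T[:3,0]; print('t',round(s['t'],2),'p',np.round(s['ee_pos'],1),'yaw',round(np.degrees(np.arctan2(x[1],x[0])),2),'z',T[:3,2].round(4),'F',np.round(s['contact_force'],1),'w',round(s['width'],1),'j',np.round(s['joint_pos'],0))
E
python3 - <<'E'
from h import *
plan(down(-6.5,[503,-306,130]),16); st()
E
```

```text
total tool shift mm [-306.  -171.4  100.8] turn [-6.00e-02  7.00e-02  9.65e+01] | per row x16 [-0.02378  0.00681  0.00629] [-4.000e-03  5.000e-03  6.031e+00]
mid [ 657. -191.  180.]
t 0.15 p [674.5   0.  230.5] yaw 90.0 z [-1.4e-03 -1.0e-04 -1.0e+00] F [ 0.4  0.3 -1. ] w 85.6 j [-6. 27.  1. 89. -1. 64. -5.]
```

Call:
carry_out(series=[{"x": -0.0238,"y": 0.0068,"z": 0.0063,"wz": 6.03,"grip": 0.4},{"x": -0.0238,"y": 0.0068,"z": 0.0063,"wz": 6.03,"grip": 0.4},{"x": -0.0238,"y": 0.0068,"z": 0.0063,"wz": 6.03,"grip": 0.4},{"x": -0.0238,"y": 0.0068,"z": 0.0063,"wz": 6.03,"grip": 0.4},{"x": -0.0238,"y": 0.0068,"z": 0.0063,"wz": 6.03,"grip": 0.4},{"x": -0.0238,"y": 0.0068,"z": 0.0063,"wz": 6.03,"grip": 0.4},{"x": -0.0238,"y": 0.0068,"z": 0.0063,"wz": 6.03,"grip": 0.4},{"x": -0.0238,"y": 0.0068,"z": 0.0063,"wz": 6.03,"grip": 0.4}], squeeze=60)

```text
invalid input
```

Call:
carry_out(series=[{"x": -0.0238,"y": 0.0068,"z": 0.0063,"wz": 6.03,"grip": 0.4},{"x": -0.0238,"y": 0.0068,"z": 0.0063,"wz": 6.03,"grip": 0.4},{"x": -0.0238,"y": 0.0068,"z": 0.0063,"wz": 6.03,"grip": 0.4},{"x": -0.0238,"y": 0.0068,"z": 0.0063,"wz": 6.03,"grip": 0.4},{"x": -0.0238,"y": 0.0068,"z": 0.0063,"wz": 6.03,"grip": 0.4},{"x": -0.0238,"y": 0.0068,"z": 0.0063,"wz": 6.03,"grip": 0.4},{"x": -0.0238,"y": 0.0068,"z": 0.0063,"wz": 6.03,"grip": 0.4},{"x": -0.0238,"y": 0.0068,"z": 0.0063,"wz": 6.03,"grip": 0.4}])

```text
invalid input
```

Run:
```python
from h import *
st(); snap('wrist','w1');snap('scene','s1'); st()
plan(down(-6.5,[503,-306,32]),8)
```

```text
t 0.15 p [674.5   0.  230.5] yaw 90.0 z [-1.4e-03 -1.0e-04 -1.0e+00] F [ 0.4  0.3 -1. ] w 85.6 j [-6. 27.  1. 89. -1. 64. -5.]
t 0.25 p [674.7   0.  230.8] yaw 90.0 z [-8.e-04 -1.e-04 -1.e+00] F [ 0.3 -1.  -0.2] w 85.1 j [-6. 27.  1. 89. -1. 64. -5.]
total tool shift mm [-306.  -171.6  199. ] turn [-3.00e-02  4.00e-02  9.65e+01] | per row x8 [-0.04816  0.01106  0.02486] [-4.0000e-03  5.0000e-03  1.2063e+01]
mid [ 657. -191.  131.]
```

View pics/w1.png

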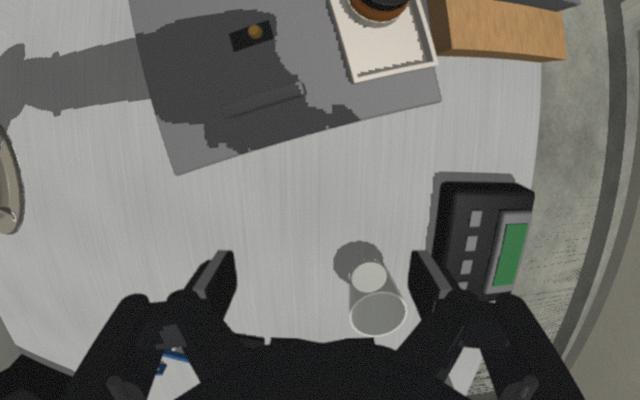

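View pics/s1.png

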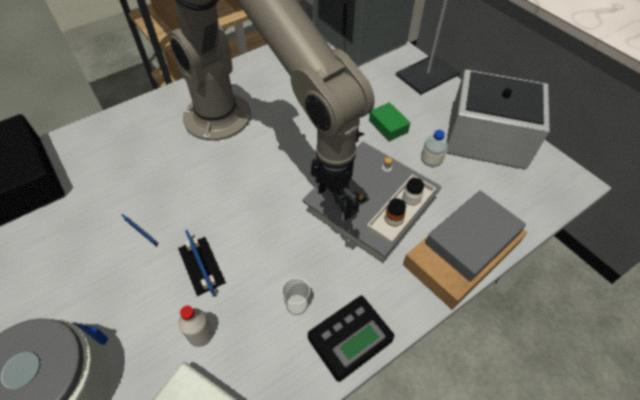

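Call:
carry_out(series=[{"x": -0.0238,"y": 0.0068,"z": 0.0063,"wx": 0,"wy": 0,"wz": 6.03,"grip": 0.4},{"x": -0.0238,"y": 0.0068,"z": 0.0063,"wx": 0,"wy": 0,"wz": 6.03,"grip": 0.4},{"x": -0.0238,"y": 0.0068,"z": 0.0063,"wx": 0,"wy": 0,"wz": 6.03,"grip": 0.4},{"x": -0.0238,"y": 0.0068,"z": 0.0063,"wx": 0,"wy": 0,"wz": 6.03,"grip": 0.4},{"x": -0.0238,"y": 0.0068,"z": 0.0063,"wx": 0,"wy": 0,"wz": 6.03,"grip": 0.4},{"x": -0.0238,"y": 0.0068,"z": 0.0063,"wx": 0,"wy": 0,"wz": 6.03,"grip": 0.4},{"x": -0.0238,"y": 0.0068,"z": 0.0063,"wx": 0,"wy": 0,"wz": 6.03,"grip": 0.4},{"x": -0.0238,"y": 0.0068,"z": 0.0063,"wx": 0,"wy": 0,"wz": 6.03,"grip": 0.4}], squeeze=60)

```text
t: 0.92
ee_pos: [657.5, -192.8, 180.4]
tool_rot: [[0.749, 0.662, 0.0], [0.662, -0.749, -0.0], [0.0, 0.0, -1.0]]
contact_force: [0.1, 0.5, -0.4]
width: 34.0
```

Call:
carry_out(series=[{"x": -0.0238,"y": 0.0068,"z": 0.0063,"wx": 0,"wy": 0,"wz": 6.03,"grip": 0.4},{"x": -0.0238,"y": 0.0068,"z": 0.0063,"wx": 0,"wy": 0,"wz": 6.03,"grip": 0.4},{"x": -0.0238,"y": 0.0068,"z": 0.0063,"wx": 0,"wy": 0,"wz": 6.03,"grip": 0.4},{"x": -0.0238,"y": 0.0068,"z": 0.0063,"wx": 0,"wy": 0,"wz": 6.03,"grip": 0.4},{"x": -0.0238,"y": 0.0068,"z": 0.0063,"wx": 0,"wy": 0,"wz": 6.03,"grip": 0.4},{"x": -0.0238,"y": 0.0068,"z": 0.0063,"wx": 0,"wy": 0,"wz": 6.03,"grip": 0.4},{"x": -0.0238,"y": 0.0068,"z": 0.0063,"wx": 0,"wy": 0,"wz": 6.03,"grip": 0.4},{"x": -0.0238,"y": 0.0068,"z": 0.0063,"wx": 0,"wy": 0,"wz": 6.03,"grip": 0.4}])

```text
t: 1.58
ee_pos: [502.3, -307.2, 130.3]
tool_rot: [[0.993, -0.119, 0.0], [-0.119, -0.993, -0.001], [0.0, 0.001, -1.0]]
contact_force: [0.8, 0.1, -1.4]
width: 34.4
```

Run:
```python
from h import *
st(); snap('wrist','w1');snap('scene','s1');snap('side','d1'); st()
plan(down(-6.5,[503,-306,32]),8)
```

```text
t 1.58 p [ 502.3 -307.2  130.3] yaw -6.81 z [ 4.e-04 -6.e-04 -1.e+00] F [ 0.8  0.1 -1.4] w 34.4 j [  6.  28.  26. 108. -16.  48. -57.]
t 1.73 p [ 501.  -307.   130.1] yaw -6.65 z [-1.9e-03  3.0e-04 -1.0e+00] F [ 0.7 -0.1  0.6] w 34.3 j [  6.  28.  26. 108. -16.  48. -57.]
total tool shift mm [ 2.1 -1.2 98.1] turn [-0.01  0.11 -0.15] | per row x8 [ 0.00025 -0.00015  0.01226] [-0.001  0.014 -0.019]
mid [ 502. -306.   81.]
```

View pics/w1.png

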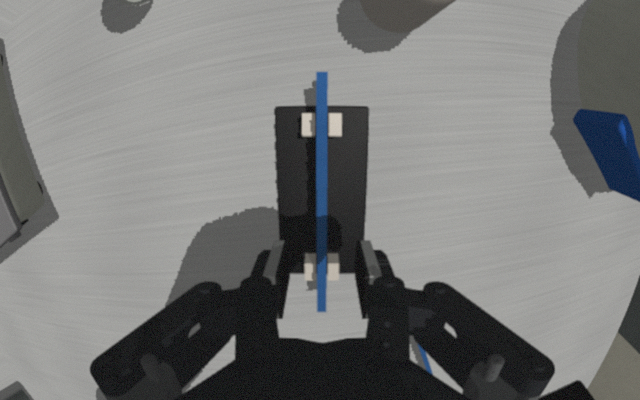

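View pics/s1.png

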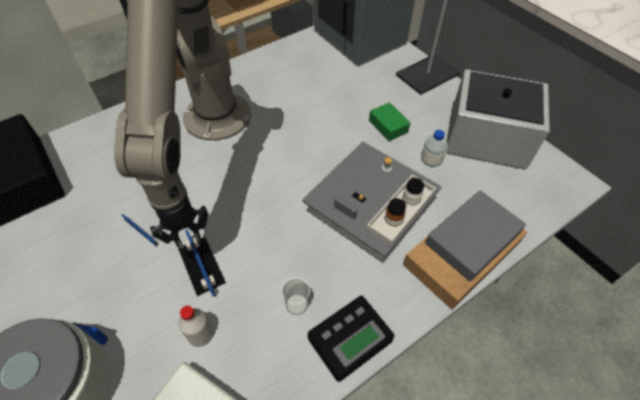

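View pics/d1.png

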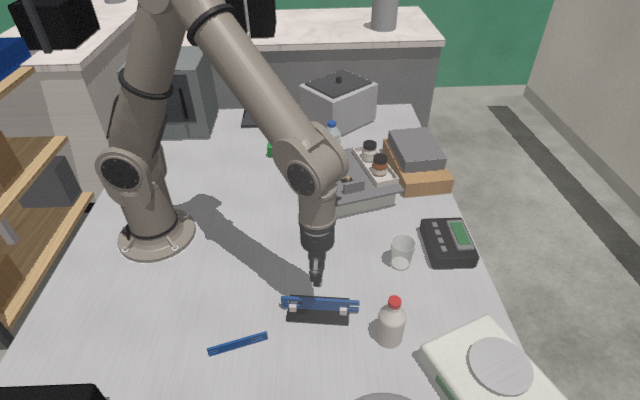

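Run:
```python
from h import *
W=load('w1'); print(atz(W,322,72,50,True),atz(W,321,311,50,True))
crop('s1',295,135,445,262,5,'c5')
```

```text
[ 601.39676186 -319.23501351   50.        ] [ 403.85781758 -294.84212958   50.        ]
```

View pics/c5.png

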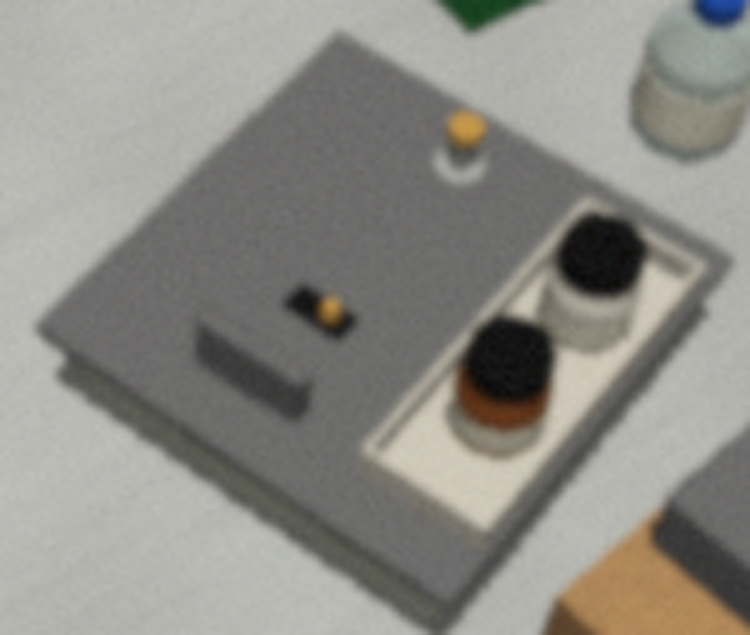

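Call:
carry_out(series=[{"x": 0.0003,"y": 0,"z": 0.014,"wx": 0,"wy": 0,"wz": 0,"grip": 0.4},{"x": 0.0003,"y": 0,"z": 0.014,"wx": 0,"wy": 0,"wz": 0,"grip": 0.4},{"x": 0.0003,"y": 0,"z": 0.014,"wx": 0,"wy": 0,"wz": 0,"grip": 0.4},{"x": 0.0003,"y": 0,"z": 0.014,"wx": 0,"wy": 0,"wz": 0,"grip": 0.4},{"x": 0.0003,"y": 0,"z": 0.014,"wx": 0,"wy": 0,"wz": 0,"grip": 0.4},{"x": 0.0003,"y": 0,"z": 0.014,"wx": 0,"wy": 0,"wz": 0,"grip": 0.4},{"x": 0.0003,"y": 0,"z": 0.014,"wx": 0,"wy": 0,"wz": 0,"grip": 0.4},{"x": 0,"y": 0,"z": 0,"wx": 0,"wy": 0,"wz": 0,"grip": 0.0}])

```text
t: 2.4
ee_pos: [505.2, -304.8, 30.0]
tool_rot: [[0.994, -0.111, -0.003], [-0.111, -0.994, 0.002], [-0.003, -0.002, -1.0]]
contact_force: [-0.3, 0.4, -0.7]
width: 23.4
```

Call:
carry_out(series=[{"x": 0,"y": 0,"z": 0,"wx": 0,"wy": 0,"wz": 0,"grip": 0},{"x": 0,"y": 0,"z": 0,"wx": 0,"wy": 0,"wz": 0,"grip": 0},{"x": 0,"y": 0,"z": 0,"wx": 0,"wy": 0,"wz": 0,"grip": 0},{"x": 0,"y": 0,"z": 0,"wx": 0,"wy": 0,"wz": 0,"grip": 0},{"x": 0,"y": 0,"z": -0.01,"wx": 0,"wy": 0,"wz": 0,"grip": 0},{"x": 0,"y": 0,"z": -0.01,"wx": 0,"wy": 0,"wz": 0,"grip": 0},{"x": 0,"y": 0,"z": -0.01,"wx": 0,"wy": 0,"wz": 0,"grip": 0},{"x": 0,"y": 0,"z": -0.01,"wx": 0,"wy": 0,"wz": 0,"grip": 0}])

```text
t: 3.07
ee_pos: [505.8, -306.7, 74.2]
tool_rot: [[0.994, -0.113, 0.001], [-0.113, -0.994, -0.0], [0.001, 0.0, -1.0]]
contact_force: [-0.7, 0.1, -1.6]
width: 6.6
```

Run:
```python
from h import *
st(); snap('side','d2')
crop('d2',240,240,400,340,5,'c6')
np.set_printoptions(precision=1,suppress=True)
S=load('s1')
for n,u,v,z in [('slotc',359,197.4,85),('bolt',361.4,196.8,96),('foot',387.2,167.4,85),('head',388.4,160.2,122),('L',303,200.8,85),('T',363,141.7,85),('R',441.5,187.5,85),('F',383,261,85)]: print(n,atz(S,u,v,z))
```

```text
t 3.07 p [ 505.8 -306.7   74.2] yaw -6.48 z [ 1.2e-03 -4.0e-04 -1.0e+00] F [-0.7  0.1 -1.6] w 6.6 j [  7.  32.  24. 109. -19.  42. -55.]
slotc [607.9 142.5  85. ]
bolt [616.  143.6  96. ]
foot [570.  278.3  85. ]
head [572.5 274.6 122. ]
L [527.4   8.2  85. ]
T [448.1 284.8  85. ]
R [715.8 355.6  85. ]
F [798.8  68.4  85. ]
```

View pics/c6.png

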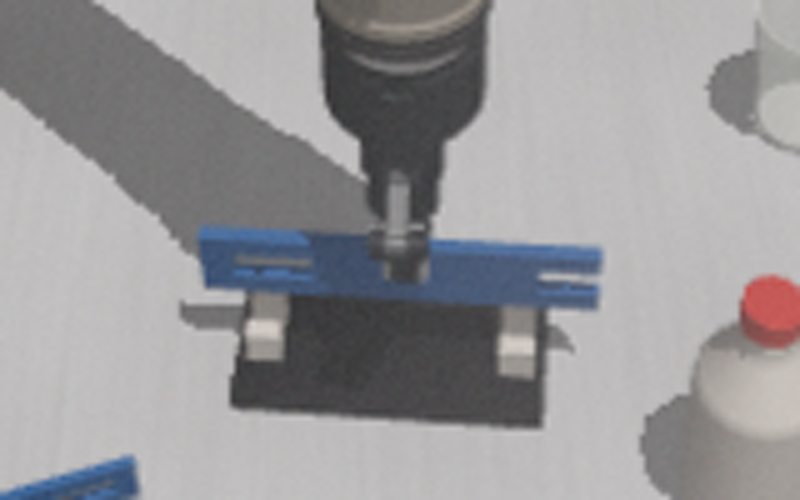

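Run:
```python
from h import *
T1=down(-6.5,[505,-150,70],-45); plan(T1,8); plan(down(-6.5,[505,-150,22],-45),4,T1)
```

```text
total tool shift mm [ -19.6 -156.1    5.8] turn [-44.94  -0.22  -0.09] | per row x8 [-0.00244 -0.0191  -0.00603] [-5.617 -0.027 -0.011]
mid [ 506. -228.   89.]
total tool shift mm [  0.  -33.9  33.9] turn [ 0. -0. -0.] | per row x4 [-0.      -0.00849  0.00849] [-0. -0.  0.]
mid [ 505. -150.   46.]
```

Call:
carry_out(series=[{"x": -0.0024,"y": -0.0191,"z": -0.006,"wx": -5.62,"wy": 0,"wz": 0,"grip": 0},{"x": -0.0024,"y": -0.0191,"z": -0.006,"wx": -5.62,"wy": 0,"wz": 0,"grip": 0},{"x": -0.0024,"y": -0.0191,"z": -0.006,"wx": -5.62,"wy": 0,"wz": 0,"grip": 0},{"x": -0.0024,"y": -0.0191,"z": -0.006,"wx": -5.62,"wy": 0,"wz": 0,"grip": 0},{"x": -0.0024,"y": -0.0191,"z": -0.006,"wx": -5.62,"wy": 0,"wz": 0,"grip": 0},{"x": -0.0024,"y": -0.0191,"z": -0.006,"wx": -5.62,"wy": 0,"wz": 0,"grip": 0},{"x": -0.0024,"y": -0.0191,"z": -0.006,"wx": -5.62,"wy": 0,"wz": 0,"grip": 0},{"x": -0.0024,"y": -0.0191,"z": -0.006,"wx": -5.62,"wy": 0,"wz": 0,"grip": 0}])

```text
t: 3.78
ee_pos: [505.6, -155.7, 69.9]
tool_rot: [[0.994, -0.083, -0.075], [-0.112, -0.734, -0.67], [-0.0, 0.674, -0.739]]
contact_force: [0.0, 0.2, -3.2]
width: 6.6
```

Run:
```python
from h import *
st(); snap('side','d3'); plan(down(-6.5,[505,-150,22],-45),4)
```

```text
t 3.78 p [ 505.6 -155.7   69.9] yaw -6.41 z [-0.0753 -0.6697 -0.7388] F [ 0.   0.2 -3.2] w 6.6 j [ -52.   51.   53.  120.    4.   36. -107.]
total tool shift mm [ -0.6 -25.7  31.9] turn [-2.1  -0.22  1.13] | per row x4 [-0.0002  -0.00653  0.00788] [-0.526 -0.054  0.282]
mid [ 506. -148.   42.]
```

View pics/d3.png

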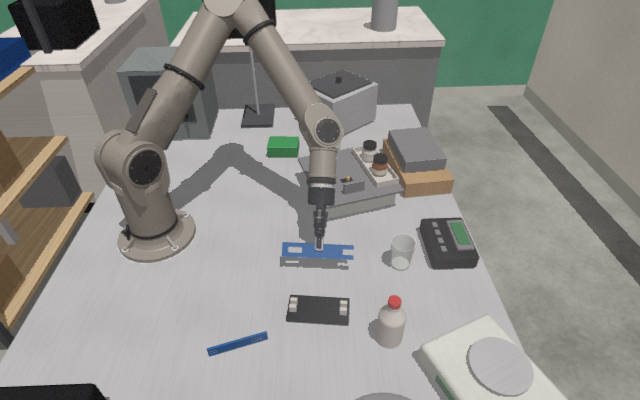

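Call:
carry_out(series=[{"x": 0,"y": -0.0055,"z": 0.006,"wx": -0.3,"wy": 0,"wz": 0,"grip": 0},{"x": 0,"y": -0.0055,"z": 0.006,"wx": -0.3,"wy": 0,"wz": 0,"grip": 0},{"x": 0,"y": -0.0055,"z": 0.006,"wx": -0.3,"wy": 0,"wz": 0,"grip": 0},{"x": 0,"y": -0.0055,"z": 0.006,"wx": -0.3,"wy": 0,"wz": 0,"grip": 0},{"x": 0,"y": -0.0055,"z": 0.006,"wx": 0,"wy": 0,"wz": 0,"grip": 0},{"x": 0,"y": 0,"z": 0,"wx": 0,"wy": 0,"wz": 0,"grip": 0},{"x": 0,"y": 0,"z": 0,"wx": 0,"wy": 0,"wz": 0,"grip": 0},{"x": 0,"y": 0,"z": 0,"wx": 0,"wy": 0,"wz": 0,"grip": 0}])

```text
t: 4.5
ee_pos: [503.4, -159.0, 28.4]
tool_rot: [[0.993, -0.081, -0.083], [-0.116, -0.722, -0.682], [-0.004, 0.687, -0.727]]
contact_force: [-0.1, -0.5, -1.7]
width: 6.7
```

Run:
```python
from h import *
st(); snap('side','d4');crop('d4',250,210,400,310,5,'c7')
```

```text
t 4.5 p [ 503.4 -159.    28.4] yaw -6.65 z [-0.0826 -0.6819 -0.7267] F [-0.1 -0.5 -1.7] w 6.7 j [ -50.   56.   51.  120.    2.   33. -109.]
```

View pics/c7.png

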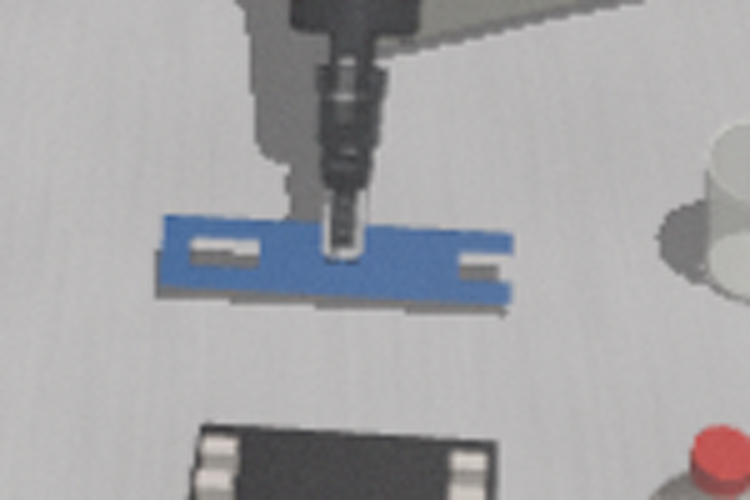

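Call:
carry_out(series=[{"x": 0,"y": -0.0024,"z": 0.0025,"wx": 0,"wy": 0,"wz": 0,"grip": 0},{"x": 0,"y": -0.0024,"z": 0.0025,"wx": 0,"wy": 0,"wz": 0,"grip": 0},{"x": 0,"y": 0,"z": 0,"wx": 0,"wy": 0,"wz": 0,"grip": 0},{"x": 0,"y": 0,"z": 0,"wx": 0,"wy": 0,"wz": 0,"grip": 0.3},{"x": 0,"y": 0,"z": 0,"wx": 0,"wy": 0,"wz": 0,"grip": 0.3},{"x": 0,"y": 0,"z": 0,"wx": 0,"wy": 0,"wz": 0,"grip": 0.3},{"x": 0,"y": 0,"z": -0.008,"wx": 0,"wy": 0,"wz": 0,"grip": 0.3},{"x": 0,"y": 0,"z": -0.015,"wx": 0,"wy": 0,"wz": 0,"grip": 0.3}])

```text
t: 5.22
ee_pos: [504.2, -143.4, 38.0]
tool_rot: [[0.993, -0.08, -0.085], [-0.116, -0.721, -0.683], [-0.007, 0.688, -0.725]]
contact_force: [-0.1, -0.7, -0.4]
width: 25.6
```

Call:
carry_out(series=[{"x": 0,"y": 0,"z": -0.015,"wx": 0,"wy": 0,"wz": 0,"grip": 0.3},{"x": 0,"y": 0,"z": -0.02,"wx": 0,"wy": 0,"wz": 0,"grip": 0.3},{"x": 0,"y": 0,"z": -0.02,"wx": 0,"wy": 0,"wz": 0,"grip": 0.3},{"x": 0,"y": 0,"z": -0.02,"wx": 0,"wy": 0,"wz": 0,"grip": 0.3},{"x": 0,"y": 0,"z": -0.02,"wx": 0,"wy": 0,"wz": 0,"grip": 0.3},{"x": 0,"y": 0,"z": 0,"wx": 0,"wy": 0,"wz": 0,"grip": 0.3},{"x": 0,"y": 0,"z": 0,"wx": 0,"wy": 0,"wz": 0,"grip": 0.3},{"x": 0,"y": 0,"z": 0,"wx": 0,"wy": 0,"wz": 0,"grip": 0.3}])

```text
t: 5.88
ee_pos: [512.6, -78.0, 106.7]
tool_rot: [[0.993, -0.08, -0.083], [-0.115, -0.722, -0.683], [-0.005, 0.688, -0.726]]
contact_force: [-0.3, -0.9, 0.2]
width: 25.3
```

Run:
```python
from h import *
st(); snap('side','d5');crop('d5',250,210,400,310,5,'c8');snap('wrist','w5');snap('scene','s5')
```

```text
t 5.88 p [512.6 -78.  106.7] yaw -6.58 z [-0.0827 -0.6826 -0.7261] F [-0.3 -0.9  0.2] w 25.3 j [ -60.   49.   55.  116.    3.   47. -110.]
```

View pics/c8.png

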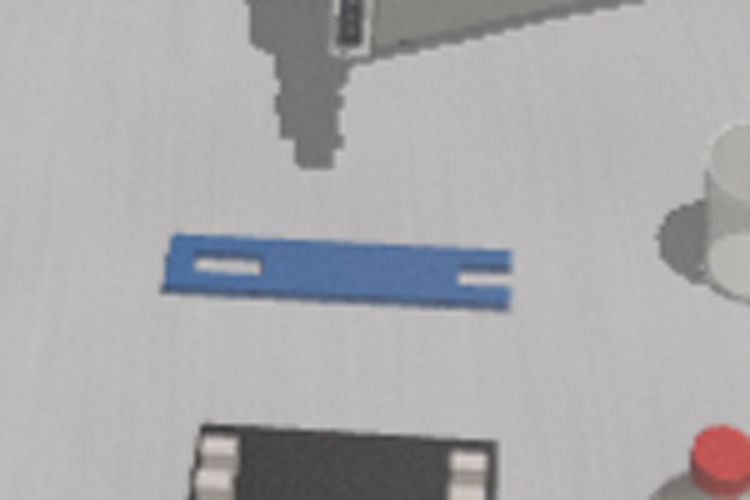

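View pics/s5.png

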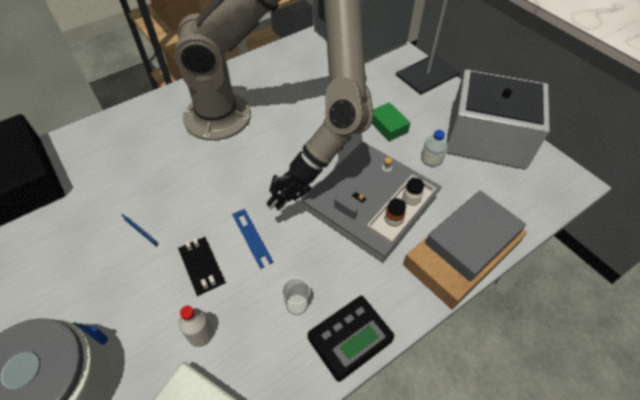

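View pics/w5.png

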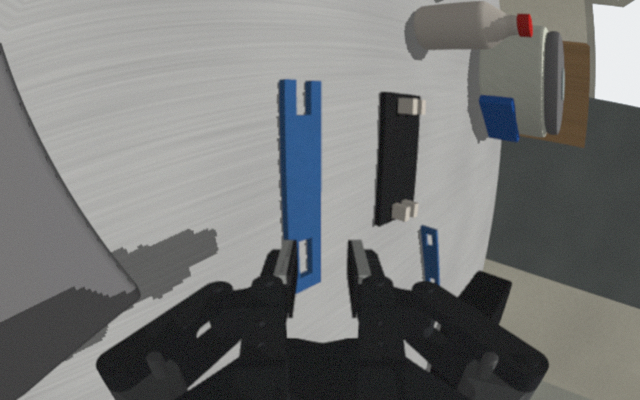

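```bash
cat >> h.py <<'E'
def barfit(s,box,zlo,zhi,fish=False,ztop=None):
    """blue pixels in box -> world pts at top height, minAreaRect"""
    u0,v0,u1,v1=box; im=s['image'].astype(int); m=(im[...,2]-im[...,0]>40)
    P=[]
    for v in range(v0,v1):
        for u in range(u0,u1):
            if m[v,u]:
                p=dep(s,u,v,fish)
                if zlo<p[2]<zhi: P.append(atz(s,u,v,ztop,fish) if ztop is not None else p)
    P=np.array(P); r=cv2.minAreaRect(P[:,:2].astype(np.float32)); print(len(P),'z',np.median(P[:,2]).round(1),r, 'mean',P.mean(0).round(1))
    return P
E
python3 - <<'E'
from h import *
barfit(load('d5'),(270,250,360,275),5.5,12,ztop=8)
barfit(load('s5'),(225,200,280,275),5,12,ztop=8)
barfit(load('w5'),(265,70,330,300),5,12,True,ztop=8)
E
```

```text
538 z 8.0 ((498.6939697265625, -150.22752380371094), (41.23763656616211, 197.39447021484375), 83.27950286865234) mean [ 498.1 -150.4    8. ]
609 z 8.0 ((499.6971740722656, -150.8792724609375), (38.30911636352539, 199.57052612304688), 83.46224212646484) mean [ 502.5 -151.6    8. ]
6192 z 8.0 ((501.6807861328125, -147.97149658203125), (42.206661224365234, 199.3458251953125), 83.59317016601562) mean [ 515.9 -150.5    8. ]
```

Run:
```python
from h import *
T=down(-6.6,[500,-150,70]); plan(T,8)
```

```text
total tool shift mm [-3.7 27.4 76.2] turn [43.48  0.35  0.09] | per row x8 [-0.00049  0.00649  0.00808] [5.435 0.044 0.012]
mid [ 506. -118.   95.]
```

Call:
carry_out(series=[{"x": -0.0005,"y": 0.0065,"z": 0.008,"wx": 5.44,"wy": 0.04,"wz": 0,"grip": 0.7},{"x": -0.0005,"y": 0.0065,"z": 0.008,"wx": 5.44,"wy": 0.04,"wz": 0,"grip": 0.7},{"x": -0.0005,"y": 0.0065,"z": 0.008,"wx": 5.44,"wy": 0.04,"wz": 0,"grip": 0.7},{"x": -0.0005,"y": 0.0065,"z": 0.008,"wx": 5.44,"wy": 0.04,"wz": 0,"grip": 0.7},{"x": -0.0005,"y": 0.0065,"z": 0.008,"wx": 5.44,"wy": 0.04,"wz": 0,"grip": 0.7},{"x": -0.0005,"y": 0.0065,"z": 0.008,"wx": 5.44,"wy": 0.04,"wz": 0,"grip": 0.7},{"x": -0.0005,"y": 0.0065,"z": 0.008,"wx": 5.44,"wy": 0.04,"wz": 0,"grip": 0.7},{"x": -0.0005,"y": 0.0065,"z": 0.008,"wx": 5.44,"wy": 0.04,"wz": 0,"grip": 0.7}])

```text
t: 6.7
ee_pos: [500.7, -149.8, 71.4]
tool_rot: [[0.994, -0.113, 0.002], [-0.113, -0.994, 0.002], [0.002, -0.002, -1.0]]
contact_force: [-0.0, 0.6, -1.0]
width: 59.7
```

Run:
```python
from h import *
st(); W=snap('wrist','w6');st();plan(down(-6.6,[500,-150,15]),6)
barfit(W,(265,40,380,399),5,12,True,ztop=8)
```

```text
t 6.7 p [ 500.7 -149.8   71.4] yaw -6.52 z [ 0.0021  0.0022 -1.    ] F [-0.   0.6 -1. ] w 59.7 j [-12.  28.  27. 119. -21.  38. -67.]
t 6.75 p [ 497.3 -160.    71. ] yaw -7.48 z [ 0.0021  0.004  -1.    ] F [-1.5 -6.   1.7] w 59.9 j [-11.  28.  27. 119. -21.  38. -66.]
total tool shift mm [  1.3 -10.1  56.1] turn [-0.24 -0.09 -0.88] | per row x6 [ 0.00024 -0.00169  0.00934] [-0.041 -0.015 -0.147]
mid [ 499. -155.   43.]
12185 z 8.0 ((501.28131103515625, -149.77871704101562), (40.03192901611328, 199.70730590820312), 83.5749282836914) mean [ 513.5 -151.2    8. ]
```

View pics/w6.png

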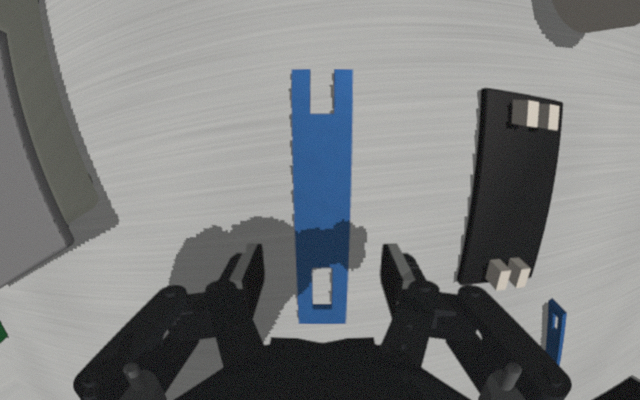

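Call:
carry_out(series=[{"x": 0,"y": 0,"z": 0.01,"wx": 0,"wy": 0,"wz": 0,"grip": 0.7},{"x": 0,"y": 0,"z": 0.01,"wx": 0,"wy": 0,"wz": 0,"grip": 0.7},{"x": 0,"y": 0,"z": 0.01,"wx": 0,"wy": 0,"wz": 0,"grip": 0.7},{"x": 0,"y": 0,"z": 0,"wx": 0,"wy": 0,"wz": 0,"grip": 0.7},{"x": 0,"y": 0,"z": 0,"wx": 0,"wy": 0,"wz": 0,"grip": 0.7},{"x": 0,"y": 0,"z": 0,"wx": 0,"wy": 0,"wz": 0,"grip": 0.7},{"x": 0,"y": 0,"z": 0,"wx": 0,"wy": 0,"wz": 0,"grip": 0.7},{"x": 0,"y": 0,"z": 0,"wx": 0,"wy": 0,"wz": 0,"grip": 0.7}])

```text
t: 7.42
ee_pos: [501.4, -148.0, 41.3]
tool_rot: [[0.994, -0.111, 0.0], [-0.111, -0.994, -0.002], [0.0, 0.002, -1.0]]
contact_force: [-0.7, -0.1, 0.9]
width: 59.6
```

Run:
```python
from h import *
st();plan(down(-6.4,[501,-150,2]),6)
```

```text
t 7.42 p [ 501.4 -148.    41.3] yaw -6.35 z [ 0.    -0.002 -1.   ] F [-0.7 -0.1  0.9] w 59.6 j [-10.  31.  25. 119. -23.  34. -65.]
total tool shift mm [-0.2  2.  39.3] turn [ 0.11 -0.01  0.05] | per row x6 [-3.00e-05  3.30e-04  6.55e-03] [ 0.019 -0.002  0.009]
mid [ 501. -149.   22.]
```

Call:
carry_out(series=[{"x": 0,"y": 0.0004,"z": 0.01,"wx": 0,"wy": 0,"wz": 0,"grip": 0.65},{"x": 0,"y": 0.0004,"z": 0.01,"wx": 0,"wy": 0,"wz": 0,"grip": 0.65},{"x": 0,"y": 0.0004,"z": 0.01,"wx": 0,"wy": 0,"wz": 0,"grip": 0.65},{"x": 0,"y": 0.0004,"z": 0.004,"wx": 0,"wy": 0,"wz": 0,"grip": 0.6},{"x": 0,"y": 0.0004,"z": 0.002,"wx": 0,"wy": 0,"wz": 0,"grip": 0.6},{"x": 0,"y": 0,"z": 0.002,"wx": 0,"wy": 0,"wz": 0,"grip": 0.6},{"x": 0,"y": 0,"z": 0,"wx": 0,"wy": 0,"wz": 0,"grip": 0.6},{"x": 0,"y": 0,"z": 0,"wx": 0,"wy": 0,"wz": 0,"grip": 0.6}])

```text
t: 8.08
ee_pos: [500.8, -150.9, 3.1]
tool_rot: [[0.994, -0.112, -0.0], [-0.112, -0.994, -0.002], [-0.0, 0.002, -1.0]]
contact_force: [-0.2, -0.2, -0.5]
width: 51.2
```

Run:
```python
from h import *
st();snap('side','d7');crop('d7',260,220,380,300,6,'c9')
```

```text
t 8.08 p [ 500.8 -150.9    3.1] yaw -6.46 z [-3.0e-04 -1.7e-03 -1.0e+00] F [-0.2 -0.2 -0.5] w 51.2 j [ -8.  35.  22. 120. -26.  30. -63.]
```

View pics/c9.png

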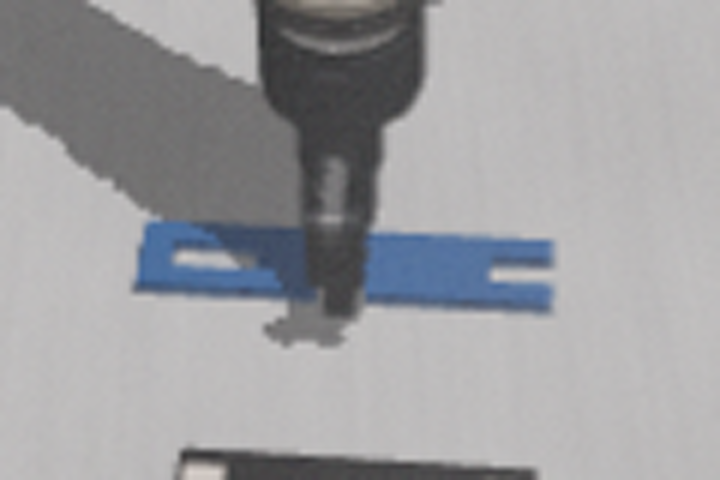

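Call:
carry_out(series=[{"x": 0,"y": -0.0005,"z": 0.0015,"wx": 0,"wy": 0,"wz": 0,"grip": 0.6},{"x": 0,"y": 0,"z": 0,"wx": 0,"wy": 0,"wz": 0,"grip": 0.2},{"x": 0,"y": 0,"z": 0,"wx": 0,"wy": 0,"wz": 0,"grip": 0.2},{"x": 0,"y": 0,"z": 0,"wx": 0,"wy": 0,"wz": 0,"grip": 0.2},{"x": 0,"y": 0,"z": 0,"wx": 0,"wy": 0,"wz": 0,"grip": 0.2},{"x": 0,"y": 0,"z": 0,"wx": 0,"wy": 0,"wz": 0,"grip": 0.2},{"x": 0,"y": 0,"z": -0.01,"wx": 0,"wy": 0,"wz": 0,"grip": 0.2},{"x": 0,"y": 0,"z": -0.01,"wx": 0,"wy": 0,"wz": 0,"grip": 0.2}], squeeze=70)

```text
t: 8.8
ee_pos: [500.1, -150.1, 21.9]
tool_rot: [[0.994, -0.112, -0.002], [-0.112, -0.994, -0.001], [-0.002, 0.002, -1.0]]
contact_force: [0.9, -0.4, -1.4]
width: 36.8
```

Run:
```python
from h import *
st();snap('side','d8');crop('d8',260,210,380,290,6,'c10');W=snap('wrist','w8')
barfit(W,(265,40,380,399),5,40,True)
```

```text
t 8.8 p [ 500.1 -150.1   21.9] yaw -6.44 z [-0.0018 -0.0014 -1.    ] F [ 0.9 -0.4 -1.4] w 36.8 j [ -9.  33.  24. 120. -24.  32. -64.]
20888 z 29.9 ((524.9473876953125, -153.33355712890625), (40.1320915222168, 153.69952392578125), 83.53864288330078) mean [ 532.9 -154.2   29.9]
```

View pics/c10.png

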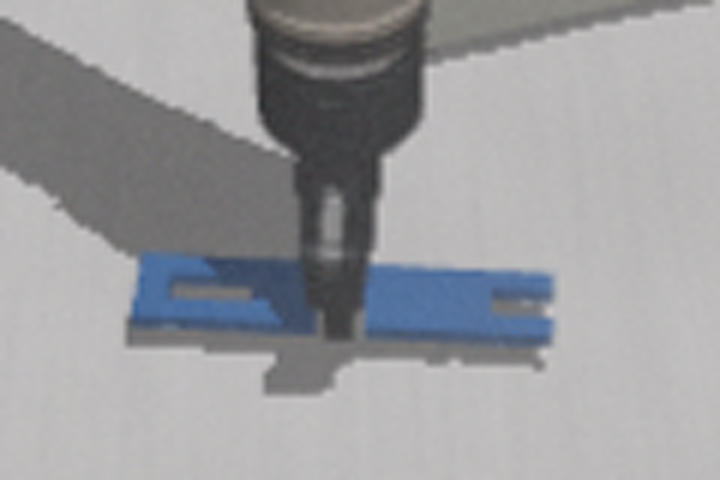

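View pics/w8.png

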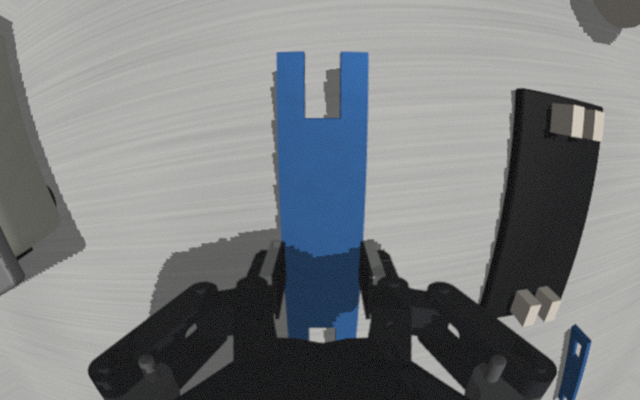

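Run:
```python
from h import *
T=down(60.6,[508,158,150]); plan(T,14)
```

```text
total tool shift mm [ -28.2 -307.  -127.4] turn [  0.19  -0.07 -67.05] | per row x14 [ 0.01018 -0.021   -0.00907] [ 0.013 -0.005 -4.789]
mid [551.   3.  87.]
```

Call:
carry_out(series=[{"x": 0.0102,"y": -0.021,"z": -0.021,"wx": 0,"wy": 0,"wz": -4.79,"grip": 0.2},{"x": 0.0102,"y": -0.021,"z": -0.021,"wx": 0,"wy": 0,"wz": -4.79,"grip": 0.2},{"x": 0.0102,"y": -0.021,"z": -0.021,"wx": 0,"wy": 0,"wz": -4.79,"grip": 0.2},{"x": 0.0102,"y": -0.021,"z": -0.021,"wx": 0,"wy": 0,"wz": -4.79,"grip": 0.2},{"x": 0.0102,"y": -0.021,"z": -0.021,"wx": 0,"wy": 0,"wz": -4.79,"grip": 0.2},{"x": 0.0102,"y": -0.021,"z": -0.021,"wx": 0,"wy": 0,"wz": -4.79,"grip": 0.2},{"x": 0.0102,"y": -0.021,"z": 0,"wx": 0,"wy": 0,"wz": -4.79,"grip": 0.2},{"x": 0.0102,"y": -0.021,"z": 0,"wx": 0,"wy": 0,"wz": -4.79,"grip": 0.2}])

```text
t: 9.57
ee_pos: [551.4, 27.9, 149.0]
tool_rot: [[0.847, 0.532, 0.003], [0.532, -0.847, -0.001], [0.002, 0.003, -1.0]]
contact_force: [0.4, 0.1, -2.3]
width: 37.0
```

Call:
carry_out(series=[{"x": 0.0102,"y": -0.021,"z": 0,"wx": 0,"wy": 0,"wz": -4.79,"grip": 0.2},{"x": 0.0102,"y": -0.021,"z": 0,"wx": 0,"wy": 0,"wz": -4.79,"grip": 0.2},{"x": 0.0102,"y": -0.021,"z": 0,"wx": 0,"wy": 0,"wz": -4.79,"grip": 0.2},{"x": 0.0102,"y": -0.021,"z": 0,"wx": 0,"wy": 0,"wz": -4.79,"grip": 0.2},{"x": 0.0102,"y": -0.021,"z": 0,"wx": 0,"wy": 0,"wz": -4.79,"grip": 0.2},{"x": 0.0102,"y": -0.021,"z": 0,"wx": 0,"wy": 0,"wz": -4.79,"grip": 0.2},{"x": 0,"y": 0,"z": 0,"wx": 0,"wy": 0,"wz": 0,"grip": 0.2},{"x": 0,"y": 0,"z": 0,"wx": 0,"wy": 0,"wz": 0,"grip": 0.2}])

```text
t: 10.23
ee_pos: [506.5, 159.8, 147.0]
tool_rot: [[0.488, 0.873, -0.001], [0.873, -0.488, -0.001], [-0.002, -0.0, -1.0]]
contact_force: [-0.1, -0.8, -1.7]
width: 37.3
```

Call:
carry_out(series=[{"x": 0,"y": 0,"z": 0,"wx": 0,"wy": 0,"wz": 0,"grip": 0.2},{"x": 0,"y": 0,"z": 0,"wx": 0,"wy": 0,"wz": 0,"grip": 0.2},{"x": 0,"y": 0,"z": 0,"wx": 0,"wy": 0,"wz": 0,"grip": 0.2},{"x": 0,"y": 0,"z": 0,"wx": 0,"wy": 0,"wz": 0,"grip": 0.2},{"x": 0,"y": 0,"z": 0,"wx": 0,"wy": 0,"wz": 0,"grip": 0.2},{"x": 0,"y": 0,"z": 0,"wx": 0,"wy": 0,"wz": 0,"grip": 0.2},{"x": 0,"y": 0,"z": 0,"wx": 0,"wy": 0,"wz": 0,"grip": 0.2},{"x": 0,"y": 0,"z": 0,"wx": 0,"wy": 0,"wz": 0,"grip": 0.2}])

```text
t: 10.9
ee_pos: [507.3, 158.5, 147.0]
tool_rot: [[0.491, 0.871, -0.0], [0.871, -0.491, -0.002], [-0.002, 0.0, -1.0]]
contact_force: [-0.0, 0.5, -1.2]
width: 37.5
```

Run:
```python
from h import *
st();W=snap('wrist','w9');snap('side','d9');snap('scene','s9');st()
barfit(W,(225,20,400,399),130,190,True)
```

```text
t 10.9 p [507.3 158.5 147. ] yaw 60.61 z [-5.0e-04 -1.6e-03 -1.0e+00] F [-0.   0.5 -1.2] w 37.5 j [-33.  20.  11. 114.  -5.  47. -48.]
t 11.05 p [507.3 158.6 147. ] yaw 60.62 z [-5.0e-04 -1.6e-03 -1.0e+00] F [-0.5  0.3 -1.6] w 37.3 j [-33.  20.  11. 114.  -5.  47. -48.]
21131 z 153.0 ((519.2079467773438, 178.17144775390625), (154.16757202148438, 40.5835075378418), 60.66525650024414) mean [523.2 185.1 153. ]
```

View pics/w9.png

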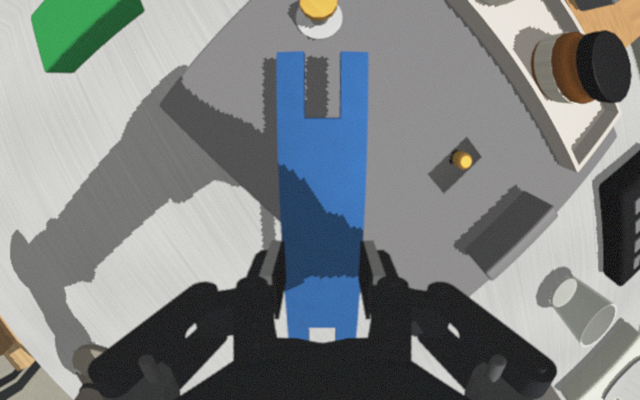

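View pics/d9.png

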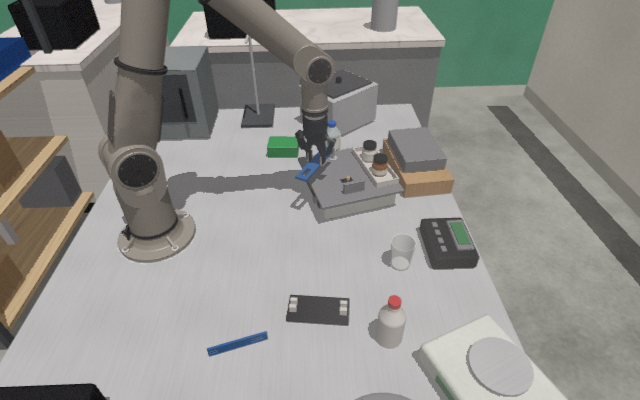

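Run:
```python
from h import *
W=load('w9')
crop('w9',270,0,370,60,8,'c11');crop('w9',420,125,500,205,7,'c12')
for n,u,v,z in [('washer',320,18,86),('head',319,4,122),('bolt',462,159,96),('slot',455,165.5,85)]: print(n,atz(W,u,v,z,True).round(1),dep(W,u,v,True).round(1))
```

```text
washer [572.7 275.5  86. ] [568.1 267.1 119.5]
head [571.4 274.  122. ] [571.5 274.2 121.4]
bolt [612.1 148.9  96. ] [612.6 148.4  94.6]
slot [608.9 142.9  85. ] [607.7 144.5  89. ]
```

View pics/c11.png

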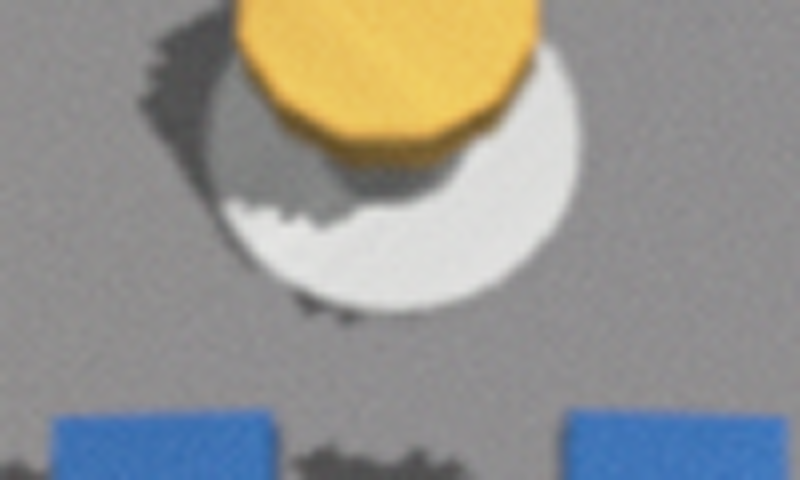

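View pics/c12.png

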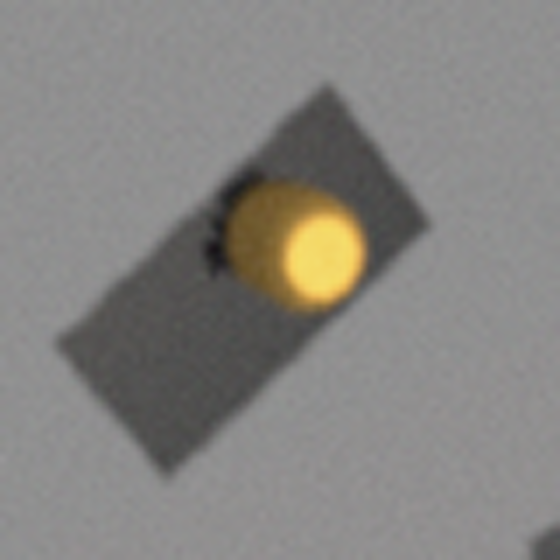

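Run:
```python
from h import *
W=load('w9')
cr=[atz(W,420+a/7,125+b/7,85,True) for a,b in [(327,85),(430,222),(170,475),(58,342)]]
print(np.array(cr).round(1),np.mean(cr,0).round(1)); d=(cr[0]-cr[3]+cr[1]-cr[2]);print('slot dir yaw',np.degrees(np.arctan2(d[1],d[0])))
for n,u,v,z in [('washerL',270+210/8,16,86),('washerR',270+580/8,16,86),('washB',319.4,310/8,86),('headL',270+237/8,0.5,122),('headR',270+540/8,0.5,122),('headB',318.5,142/8,122),('boltTop',466,161.7,96),('forkL',304.5,118,153),('forkR',341,118,153),('pL',277,52,153),('pR',368,52,153)]: print(n,atz(W,u,v,z,True).round(1))
```

```text
[[625.8 157.4  85. ]
 [631.3 138.7  85. ]
 [593.3 128.2  85. ]
 [587.9 147.2  85. ]] [609.6 142.9  85. ]
slot dir yaw 15.334006023567953
washerL [560.1 284.5  86. ]
washerR [586.1 269.8  86. ]
washB [565.2 263.1  86. ]
headL [563.5 281.1 122. ]
headR [581.1 271.1 122. ]
headB [567.2 267.  122. ]
boltTop [614.2 145.8  96. ]
forkL [535.6 222.8 153. ]
forkR [549.5 214.9 153. ]
pL [539.8 254.5 153. ]
pR [574.3 235.2 153. ]
```

Call:
carry_out(series=[{"x": 0,"y": -0.0005,"z": 0.008,"wx": 0,"wy": 0,"wz": 0,"grip": 0.2},{"x": 0,"y": -0.0005,"z": 0.008,"wx": 0,"wy": 0,"wz": 0,"grip": 0.2},{"x": 0,"y": -0.0005,"z": 0.008,"wx": 0,"wy": 0,"wz": 0,"grip": 0.2},{"x": 0,"y": -0.0005,"z": 0.008,"wx": 0,"wy": 0,"wz": 0,"grip": 0.2},{"x": 0,"y": 0,"z": 0.008,"wx": 0,"wy": 0,"wz": 0,"grip": 0.2},{"x": 0,"y": 0,"z": 0.0045,"wx": 0,"wy": 0,"wz": 0,"grip": 0.2},{"x": 0,"y": 0,"z": 0,"wx": 0,"wy": 0,"wz": 0,"grip": 0.2},{"x": 0,"y": 0,"z": 0,"wx": 0,"wy": 0,"wz": 0,"grip": 0.2}])

```text
t: 11.72
ee_pos: [505.4, 159.3, 102.1]
tool_rot: [[0.491, 0.871, -0.001], [0.871, -0.491, -0.002], [-0.002, -0.0, -1.0]]
contact_force: [0.1, 0.0, -1.3]
width: 36.9
```

Call:
carry_out(series=[{"x": 0.005,"y": 0,"z": 0,"wx": 0,"wy": 0,"wz": 0,"grip": 0.2},{"x": 0.005,"y": 0,"z": 0,"wx": 0,"wy": 0,"wz": 0,"grip": 0.2},{"x": 0.004,"y": 0,"z": 0,"wx": 0,"wy": 0,"wz": 0,"grip": 0.2},{"x": 0,"y": 0,"z": 0,"wx": 0,"wy": 0,"wz": 0,"grip": 0.2},{"x": 0,"y": 0,"z": 0,"wx": 0,"wy": 0,"wz": 0,"grip": 0.2},{"x": 0,"y": 0,"z": 0,"wx": 0,"wy": 0,"wz": 0,"grip": 0.2},{"x": 0,"y": 0,"z": 0,"wx": 0,"wy": 0,"wz": 0,"grip": 0.2},{"x": 0,"y": 0,"z": 0,"wx": 0,"wy": 0,"wz": 0,"grip": 0.2}])

```text
t: 12.38
ee_pos: [512.3, 171.4, 102.5]
tool_rot: [[0.491, 0.871, -0.001], [0.871, -0.491, -0.002], [-0.002, 0.0, -1.0]]
contact_force: [-0.3, 0.5, -1.6]
width: 36.7
```

Run:
```python
from h import *
st();W=snap('wrist','w10');crop('w10',240,0,400,130,5,'c13');snap('side','d10');crop('d10',270,130,390,220,6,'c14')
P=barfit(W,(225,20,400,399),90,130,True)
```

```text
t 12.38 p [512.3 171.4 102.5] yaw 60.61 z [-7.0e-04 -1.8e-03 -1.0e+00] F [-0.3  0.5 -1.6] w 36.7 j [-34.  24.  11. 115.  -6.  42. -49.]
21188 z 108.5 ((524.0822143554688, 190.89837646484375), (154.4899444580078, 40.55409240722656), 60.59832763671875) mean [528.2 198.  108.4]
```

View pics/c13.png

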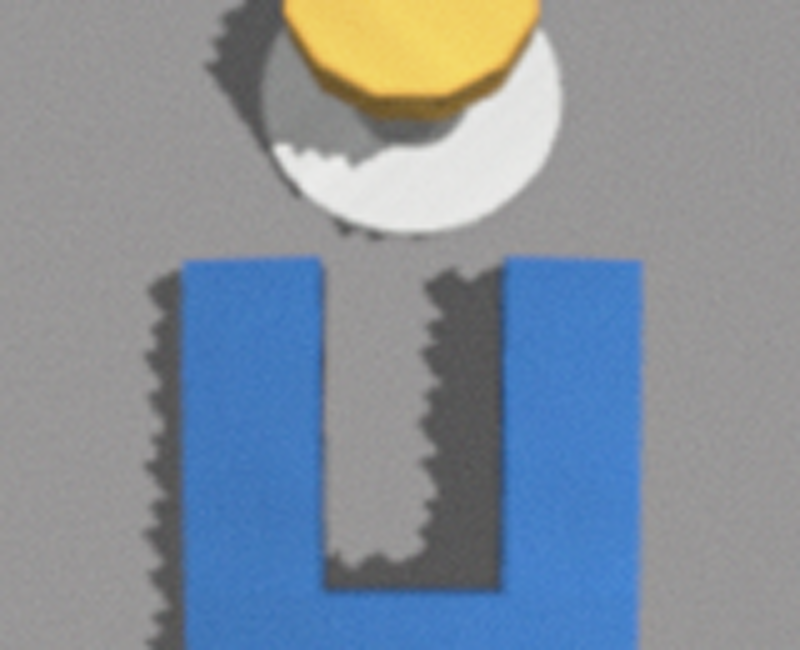

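View pics/c14.png

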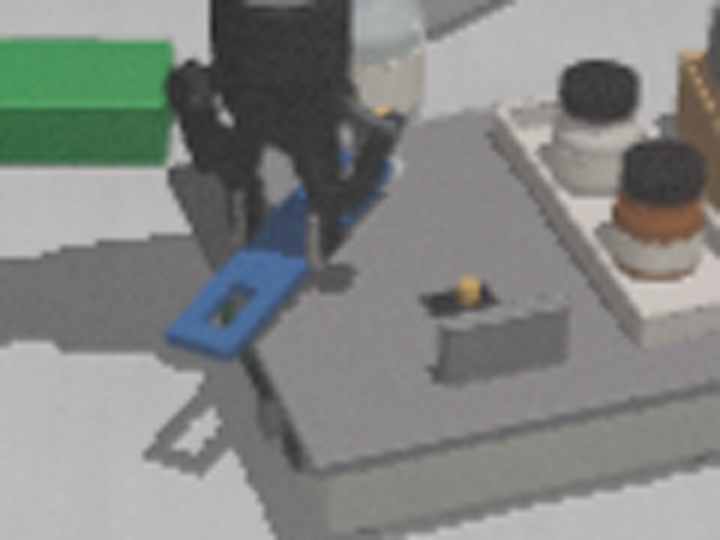

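Run:
```python
from h import *
W=load('w10')
d=np.array([.491,.871])
for n,u,v,z,o in [('headB',322.4,19.4,122,10.5),('washB',322.6,232/5,86,15),('fork',322.6,118,108.5,6)]:
    p=atz(W,u,v,z,True)[:2]+d*o; print(n,p.round(1),p@d)
```

```text
headB [572.5 276.5] 521.8851741804689
washB [572.6 276.3] 521.8001771148511
fork [550.4 237. ] 476.70494353302007
```

Call:
carry_out(series=[{"x": 0.006,"y": 0,"z": 0,"wx": 0,"wy": 0,"wz": 0,"grip": 0.2},{"x": 0.007,"y": 0,"z": 0,"wx": 0,"wy": 0,"wz": 0,"grip": 0.2},{"x": 0.007,"y": 0,"z": 0,"wx": 0,"wy": 0,"wz": 0,"grip": 0.2},{"x": 0.007,"y": 0,"z": 0,"wx": 0,"wy": 0,"wz": 0,"grip": 0.2},{"x": 0.007,"y": 0,"z": 0,"wx": 0,"wy": 0,"wz": 0,"grip": 0.2},{"x": 0.006,"y": 0,"z": 0,"wx": 0,"wy": 0,"wz": 0,"grip": 0.2},{"x": 0.003,"y": 0,"z": 0,"wx": 0,"wy": 0,"wz": 0,"grip": 0.2},{"x": 0,"y": 0,"z": 0,"wx": 0,"wy": 0,"wz": 0,"grip": 0.2}])

```text
t: 13.15
ee_pos: [533.8, 210.2, 102.3]
tool_rot: [[0.49, 0.872, -0.0], [0.872, -0.49, -0.001], [-0.001, 0.0, -1.0]]
contact_force: [0.0, 0.1, -2.3]
width: 36.9
```

Run:
```python
from h import *
st();W=snap('wrist','w11');crop('w11',240,0,400,130,5,'c15')
```

```text
t 13.15 p [533.8 210.2 102.3] yaw 60.68 z [-3.0e-04 -1.4e-03 -1.0e+00] F [ 0.   0.1 -2.3] w 36.9 j [-36.  27.  10. 110.  -7.  44. -51.]
```

View pics/c15.png

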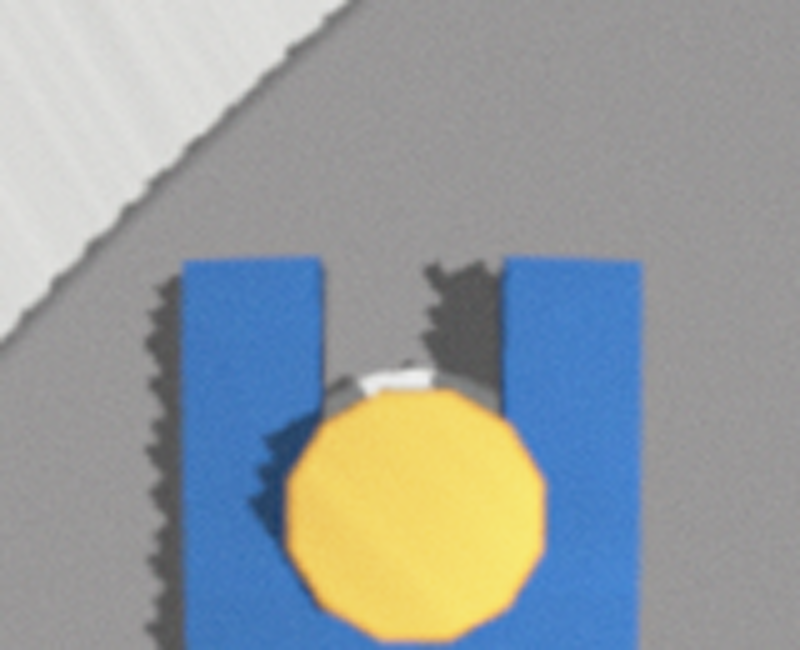

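Call:
carry_out(series=[{"x": 0.0004,"y": 0.0079,"z": 0,"wx": 0,"wy": 0,"wz": -5.9,"grip": 0.2},{"x": 0.0004,"y": 0.0079,"z": 0,"wx": 0,"wy": 0,"wz": -5.9,"grip": 0.2},{"x": 0.0004,"y": 0.0079,"z": 0,"wx": 0,"wy": 0,"wz": -5.9,"grip": 0.2},{"x": 0.0004,"y": 0.0079,"z": 0,"wx": 0,"wy": 0,"wz": -5.9,"grip": 0.2},{"x": 0.0004,"y": 0.0079,"z": 0,"wx": 0,"wy": 0,"wz": -5.9,"grip": 0.2},{"x": 0.0004,"y": 0.0079,"z": 0,"wx": 0,"wy": 0,"wz": -5.9,"grip": 0.2},{"x": 0.0004,"y": 0.0079,"z": 0,"wx": 0,"wy": 0,"wz": -5.9,"grip": 0.2},{"x": 0,"y": 0,"z": 0,"wx": 0,"wy": 0,"wz": 0,"grip": 0.2}])

```text
t: 13.87
ee_pos: [588.4, 200.0, 102.5]
tool_rot: [[-0.209, 0.978, 0.001], [0.978, 0.209, -0.002], [-0.002, 0.0, -1.0]]
contact_force: [-0.5, 0.6, -1.5]
width: 37.2
```

Run:
```python
from h import *
st();W=snap('wrist','w12');crop('w12',240,0,400,130,5,'c16');st()
plan(down(107.7,[572.0-76.7*np.cos(np.radians(107.7)),277.1-76.7*np.sin(np.radians(107.7)),102.3]),4)
```

```text
t 13.87 p [588.4 200.  102.5] yaw 102.04 z [ 6.0e-04 -1.6e-03 -1.0e+00] F [-0.5  0.6 -1.5] w 37.2 j [-25.  30.   0. 103.  -0.  47. -12.]
t 13.92 p [587.4 200.1 102.3] yaw 101.74 z [-5.0e-04 -1.7e-03 -1.0e+00] F [-0.4  0.3 -1.5] w 37.2 j [-25.  30.   0. 103.  -0.  47. -13.]
total tool shift mm [ 2.3  8.5 -0. ] turn [-0.05  0.08 -5.96] | per row x4 [ 4.80e-04  2.15e-03 -1.00e-05] [-0.014  0.021 -1.49 ]
mid [591. 202. 102.]
```

View pics/c16.png

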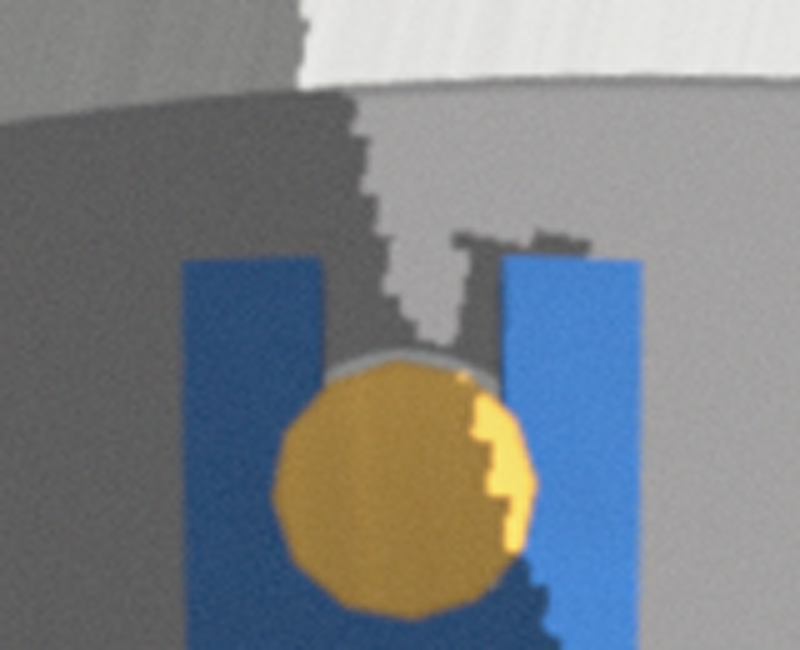

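Call:
carry_out(series=[{"x": 0.0006,"y": 0.002,"z": 0,"wx": 0,"wy": 0,"wz": -1.49,"grip": 0.2},{"x": 0.0006,"y": 0.002,"z": 0,"wx": 0,"wy": 0,"wz": -1.49,"grip": 0.2},{"x": 0.0006,"y": 0.002,"z": 0,"wx": 0,"wy": 0,"wz": -1.49,"grip": 0.2},{"x": 0.0005,"y": 0.002,"z": 0,"wx": 0,"wy": 0,"wz": -1.49,"grip": 0.2},{"x": 0,"y": 0,"z": 0,"wx": 0,"wy": 0,"wz": 0,"grip": 0.2},{"x": 0,"y": 0,"z": 0,"wx": 0,"wy": 0,"wz": 0,"grip": 0.2},{"x": 0,"y": 0,"z": 0,"wx": 0,"wy": 0,"wz": 0,"grip": 0.2},{"x": 0,"y": 0,"z": 0,"wx": 0,"wy": 0,"wz": 0,"grip": 0.2}])

```text
t: 14.58
ee_pos: [594.1, 204.6, 102.3]
tool_rot: [[-0.306, 0.952, -0.001], [0.952, 0.306, -0.002], [-0.002, -0.002, -1.0]]
contact_force: [-0.8, -1.9, -2.1]
width: 37.0
```

Run:
```python
from h import *
st();W=snap('wrist','w13');crop('w13',240,0,400,130,4,'c17');snap('side','d13');crop('d13',300,140,380,200,9,'c18');snap('scene','s13');crop('s13',320,130,410,220,7,'c19')
```

```text
t 14.58 p [594.1 204.6 102.3] yaw 107.85 z [-9.0e-04 -2.2e-03 -1.0e+00] F [-0.8 -1.9 -2.1] w 37.0 j [-24.  31.  -1. 102.   1.  47.  -8.]
```

View pics/c17.png

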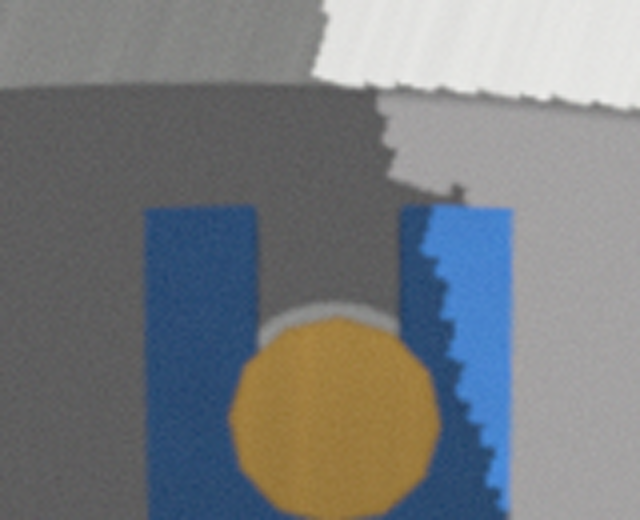

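View pics/c18.png

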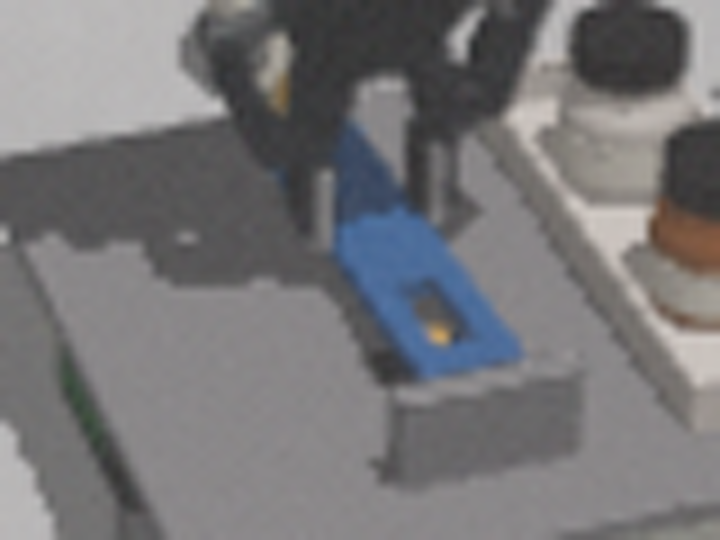

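View pics/c19.png

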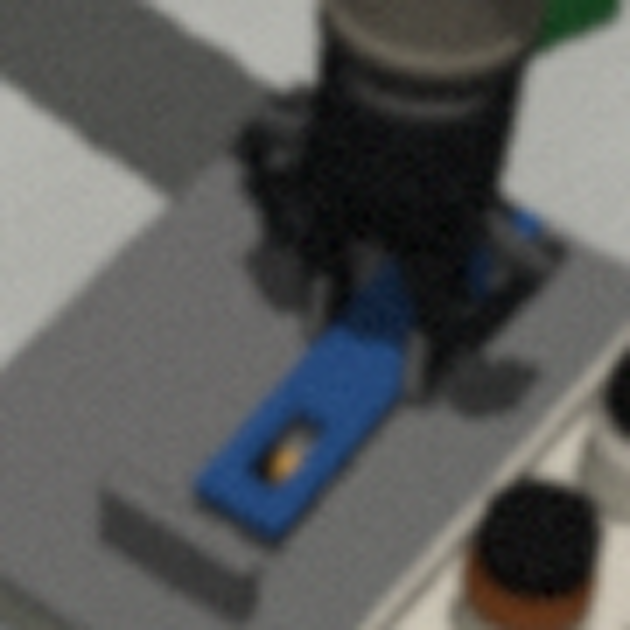

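```bash
python3 - <<'E'
from h import *
D=load('d13');S=load('s13')
a=np.radians(107.85);x=np.array([np.cos(a),np.sin(a)]);l=np.array([-x[1],x[0]])
for nm,s,o,k,b,cs in [('side',D,(300,140),9,(440,333),[(398,287),(437,280),(470,337),(432,347)]),('scene',S,(320,130),7,(287,460),[(300,414),(322,428),(272,485),(250,465)])]:
    bp=atz(s,o[0]+b[0]/k,o[1]+b[1]/k,96)[:2]; c=np.array([atz(s,o[0]+p[0]/k,o[1]+p[1]/k,108.5)[:2] for p in cs])
    print(nm,bp.round(1),c.mean(0).round(1),'bolt-slot along',((bp-c.mean(0))@x).round(1),'left',((bp-c.mean(0))@l).round(1)); print(((c-c.mean(0))@np.c_[x,l]).round(1))
E
python3 -c "
import cv2
from h import *
crop('d13',335,162,365,185,24,'c20');crop('s13',345,180,375,205,22,'c21')"
```

```text
side [616.  144.1] [613.1 140. ] bolt-slot along 3.0 left -4.1
[[ 19.4   6.2]
 [ 18.3  -9. ]
 [-18.5  -6.2]
 [-19.1   9. ]]
scene [612.4 145. ] [614.2 141.9] bolt-slot along 3.5 left 0.8
[[ 17.2   4.8]
 [ 16.6  -5.9]
 [-18.3  -5.6]
 [-15.4   6.6]]
```

View pics/c20.png

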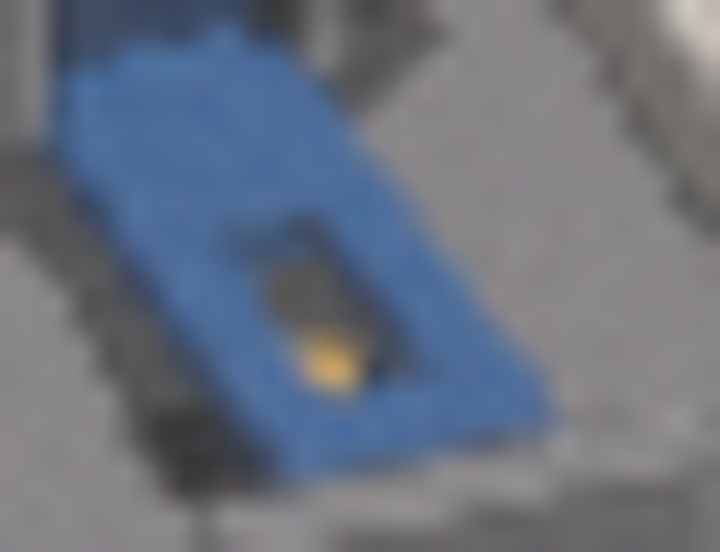

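View pics/c21.png

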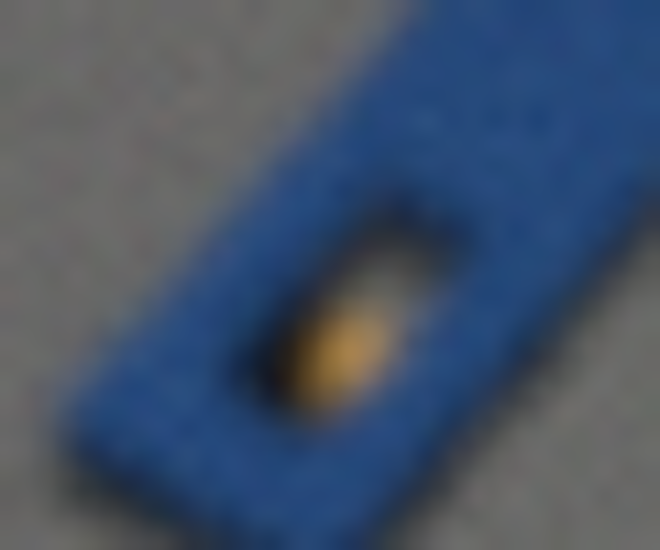

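Call:
carry_out(series=[{"x": 0,"y": 0,"z": 0.002,"wx": 0,"wy": 0,"wz": 0,"grip": 0.2},{"x": 0,"y": 0,"z": 0.002,"wx": 0,"wy": 0,"wz": 0,"grip": 0.2},{"x": 0,"y": 0,"z": 0.002,"wx": 0,"wy": 0,"wz": 0,"grip": 0.2},{"x": 0,"y": 0,"z": 0.001,"wx": 0,"wy": 0,"wz": 0,"grip": 0.2},{"x": 0,"y": 0,"z": 0,"wx": 0,"wy": 0,"wz": 0,"grip": 0.2},{"x": 0,"y": 0,"z": 0,"wx": 0,"wy": 0,"wz": 0,"grip": 0.2},{"x": 0,"y": 0,"z": 0,"wx": 0,"wy": 0,"wz": 0,"grip": 0.2},{"x": 0,"y": 0,"z": 0,"wx": 0,"wy": 0,"wz": 0,"grip": 0.2}])

```text
t: 15.4
ee_pos: [594.8, 204.8, 95.6]
tool_rot: [[-0.307, 0.952, 0.0], [0.952, 0.307, -0.002], [-0.002, -0.0, -1.0]]
contact_force: [2.4, -3.8, 0.3]
width: 37.5
```

Run:
```python
from h import *
st();print(get_state()['torque'].round(2));snap('side','d14');crop('d14',335,162,365,185,24,'c22');snap('scene','s14');crop('s14',345,180,375,205,22,'c23')
```

```text
t 15.4 p [594.8 204.8  95.6] yaw 107.85 z [ 4.0e-04 -1.6e-03 -1.0e+00] F [ 2.4 -3.8  0.3] w 37.5 j [-24.  32.  -1. 102.   1.  46.  -8.]
[-0.73 -0.56 -0.11]
```

View pics/c22.png

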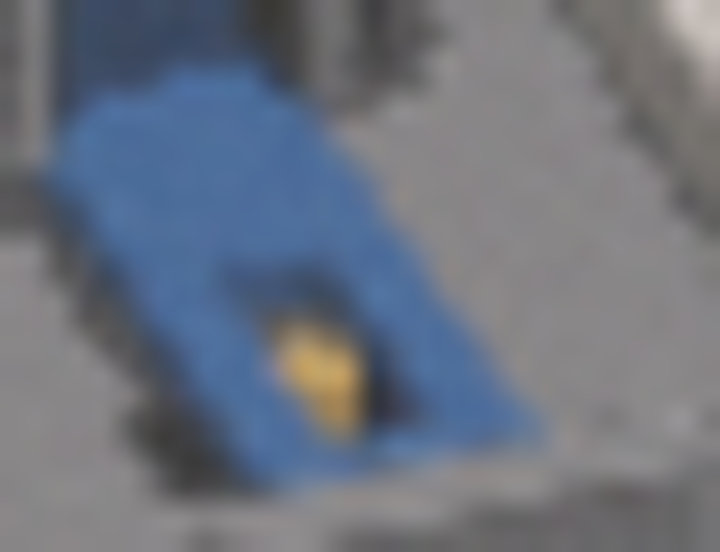

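View pics/c23.png

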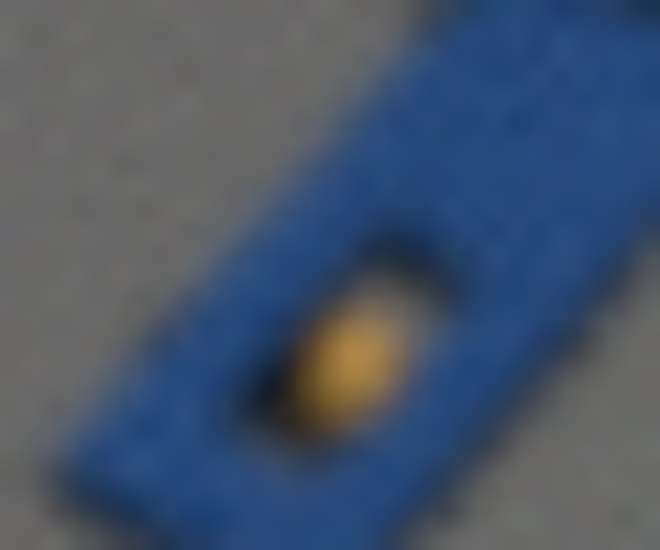

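Call:
carry_out(series=[{"x": -0.0005,"y": 0,"z": 0.002,"wx": 0,"wy": 0,"wz": 0,"grip": 0.2},{"x": 0,"y": 0,"z": 0.002,"wx": 0,"wy": 0,"wz": 0,"grip": 0.2},{"x": 0,"y": 0,"z": 0.001,"wx": 0,"wy": 0,"wz": 0,"grip": 0.2},{"x": 0,"y": 0,"z": 0,"wx": 0,"wy": 0,"wz": 0,"grip": 0.2},{"x": 0,"y": 0,"z": 0,"wx": 0,"wy": 0,"wz": 0,"grip": 0.2},{"x": 0,"y": 0,"z": 0,"wx": 0,"wy": 0,"wz": 0,"grip": 0.2},{"x": 0,"y": 0,"z": 0,"wx": 0,"wy": 0,"wz": 0,"grip": 0.2},{"x": 0,"y": 0,"z": 0,"wx": 0,"wy": 0,"wz": 0,"grip": 0.2}])

```text
t: 16.17
ee_pos: [594.1, 204.6, 90.3]
tool_rot: [[-0.307, 0.952, -0.001], [0.952, 0.307, -0.002], [-0.001, -0.001, -1.0]]
contact_force: [0.1, -3.9, 0.3]
width: 37.0
```

Run:
```python
from h import *
st();print(get_state()['torque'].round(2))
```

```text
t 16.17 p [594.1 204.6  90.3] yaw 107.89 z [-0.001  -0.0017 -1.    ] F [ 0.1 -3.9  0.3] w 37.0 j [-24.  32.  -1. 102.   1.  46.  -8.]
[-0.59 -0.2   0.  ]
```

Call:
carry_out(series=[{"x": -0.0005,"y": 0,"z": 0.001,"wx": 0,"wy": 0,"wz": 0,"grip": 0.2},{"x": 0,"y": 0,"z": 0.001,"wx": 0,"wy": 0,"wz": 0,"grip": 0.2},{"x": 0,"y": 0,"z": 0.0005,"wx": 0,"wy": 0,"wz": 0,"grip": 0.2},{"x": 0,"y": 0,"z": 0,"wx": 0,"wy": 0,"wz": 0,"grip": 0.2},{"x": 0,"y": 0,"z": 0,"wx": 0,"wy": 0,"wz": 0,"grip": 0.65},{"x": 0,"y": 0,"z": 0,"wx": 0,"wy": 0,"wz": 0,"grip": 0.65},{"x": 0,"y": 0,"z": 0,"wx": 0,"wy": 0,"wz": 0,"grip": 0.65},{"x": 0,"y": 0,"z": 0,"wx": 0,"wy": 0,"wz": 0,"grip": 0.65}])

```text
t: 16.83
ee_pos: [594.5, 204.6, 88.0]
tool_rot: [[-0.307, 0.952, -0.0], [0.952, 0.307, -0.001], [-0.001, -0.001, -1.0]]
contact_force: [0.1, 0.1, -0.4]
width: 55.2
```

Call:
carry_out(series=[{"x": 0,"y": 0,"z": -0.005,"wx": 0,"wy": 0,"wz": 0,"grip": 0.65},{"x": 0,"y": 0,"z": -0.01,"wx": 0,"wy": 0,"wz": 0,"grip": 0.65},{"x": 0,"y": 0,"z": -0.015,"wx": 0,"wy": 0,"wz": 0,"grip": 0.65},{"x": 0,"y": 0,"z": -0.02,"wx": 0,"wy": 0,"wz": 0,"grip": 0.65},{"x": 0,"y": 0,"z": -0.02,"wx": 0,"wy": 0,"wz": 0,"grip": 0.65},{"x": 0,"y": 0,"z": -0.015,"wx": 0,"wy": 0,"wz": 0,"grip": 0.65},{"x": 0,"y": 0,"z": 0,"wx": 0,"wy": 0,"wz": 0,"grip": 0.65},{"x": 0,"y": 0,"z": 0,"wx": 0,"wy": 0,"wz": 0,"grip": 0.65}])

```text
t: 17.5
ee_pos: [595.3, 204.5, 174.5]
tool_rot: [[-0.307, 0.952, 0.002], [0.952, 0.307, -0.0], [-0.001, 0.002, -1.0]]
contact_force: [0.9, -0.6, 0.0]
width: 55.6
```

Run:
```python
from h import *
st();W=snap('wrist','w15');D=snap('side','d15');crop('d15',290,125,390,200,7,'c24')
P=barfit(W,(225,20,400,399),80,110,True); 
a=np.radians(107.85);x=np.array([np.cos(a),np.sin(a)])
s=P[:,:2]@x; q=np.polyfit(s,P[:,2],1); print('z ends',np.polyval(q,[s.min(),s.max()]))
```

```text
t 17.5 p [595.3 204.5 174.5] yaw 107.87 z [ 2.1e-03 -5.0e-04 -1.0e+00] F [ 0.9 -0.6  0. ] w 55.6 j [-24.  26.  -1.  99.   1.  55.  -7.]
10456 z 93.2 ((596.3309936523438, 200.65347290039062), (42.183128356933594, 207.55274963378906), 17.54247283935547) mean [593.1 210.   93.1]
z ends [92.79680791 93.38538901]
```

View pics/w15.png

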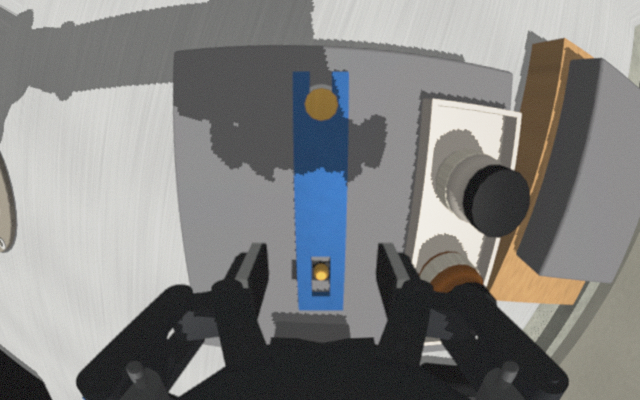

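View pics/c24.png

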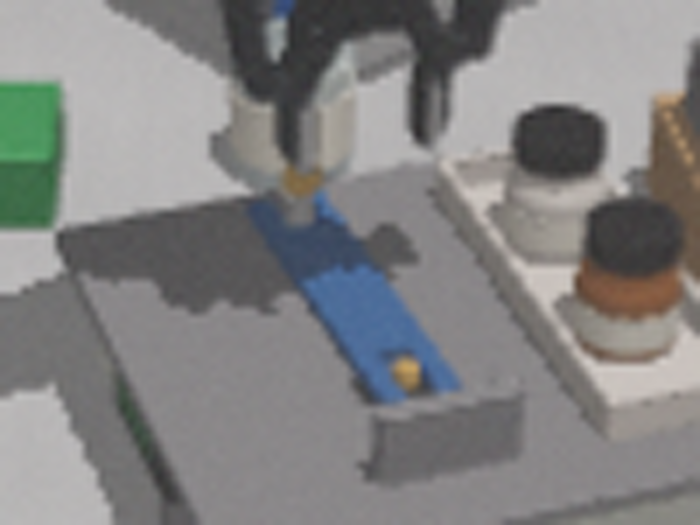

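```bash
python3 -c "
from h import *
st(); print(finish_job())"
```

```text
t 17.6 p [594.1 204.  172.4] yaw 107.88 z [-0.0014 -0.002  -1.    ] F [ 0.1 -0.9 -0.4] w 55.6 j [-24.  26.  -1.  99.   1.  55.  -7.]
the job is handed in; nothing more can be done
None
```

I clamped the blue bar in place and handed the job in at 17.6 s of the 54 s allowed; `finish_job` gives no verdict, so success is judged only from my own checks.

**What I did:**
- I took the larger bar from the rack, leaned it over onto the clear bench, let go, and it fell flat.
- I gripped it again across its width and slid the fork home under the tall bolt's head, with the bar swung about 45° to the front.
- I then swung it round the bolt above the short brass bolt, lowered the slot over it, let go and backed off upwards.

**Last checks:**
- **Flat:** the bar's top face measured 92.8 and 93.4 mm at its two ends; it should be 93 mm.
- **Bolts:** the pictures show the brass bolt standing in the slot and the fork round the tall bolt. The fork's seat point came out about 3 mm from the bolt's axis (limit 15 mm).
- **Slot:** the short bolt is about 5.5 mm off the slot mark along the shaker's x, so the bar's slot point should be about that far off too (limit 14.5 mm). I did not measure the slot point itself at the end.
- **Gripper:** it was open and clear, about 80 mm above the bar, with no contact force beyond noise.
- **Bystanders:** the parts of the last pictures I viewed showed the jars, green box and flask where they were. I did not measure any bystander at the end, and the beaker and wash bottle were out of view or only seen earlier.

**What disagreed:**
- Before lowering, the side and scene cameras differed by about 5 mm on how far the bolt sat to the side of the slot. The bar went down with no vertical force.
- My final fit to the bar's outline was about 8 mm too long and 2 mm too wide, probably from stray pixels, so the 3 mm figure is approximate.

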